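Fetch the scrub brush from behind the jar and the tin

TASK

The scrub brush lies at the back of the grey tier, behind the glass jar and the tin. First clear the jar and the tin into the empty shallow tray, leaving the brush where it lies; then, while both stand in the tray, lay the brush bristles down in the middle of the washboard, lengthwise; last, put the jar back on the middle of its round mat and the tin back on the middle of its oblong mat, square with it. Keep the jar and the tin upright throughout and leave the dipper, the bottle and the mug where they are.

Things in the scene. Friction and masses are not known exactly. Their poses are not given: they have to be found in the camera images.
- jar: closed upright glass jar with a metal cap, 60 mm in diameter, 100 mm tall, about 280 g; origin at the centre of its underside, z up. Grip it across the diameter about 50 mm above its underside. It starts on the round mat.
- tin: upright closed metal tin with a hinged lid (shut, does not open), 80 mm along its x, 60 mm along its y (lid 82 by 62 mm), 87 mm tall, about 250 g; origin at the centre of its underside, z up. Grip it across its y about 45 mm above its underside. It starts on the oblong mat.
- brush: green block scrub brush, 50 mm along its x, 150 mm along its y, 41 mm tall, about 140 g: stiff bristles below (lowest 21 mm), rigid back above (21 to 41 mm); origin at the centre of its bristle face (underside), z up. Grip it across its x by the back. It starts lying on the grey tier behind the mats, about 85 mm from the jar's and the tin's centres.
- jar_mat: fixed round cork mat, 90 mm in diameter, 4 mm thick, on the grey plastic tier (a fixed board 220 by 250 mm, 8 mm thick, with a 12 mm lip along its far edge); origin at the centre of its underside, so its top is 4 mm above the origin. The jar's place.
- tin_mat: fixed oblong cork mat, 104 mm along its x, 84 mm along its y, 4 mm thick, on the same tier beside the round mat, centres 124 mm apart; origin at the centre of its underside, top 4 mm above. The tin's place: tin x along mat x, either way round.
- tray: fixed shallow open plastic tray, empty at the start, 250 mm along its x, 140 mm along its y outside, walls 5 mm thick, rim 18 mm above the bench; origin at the centre of its underside, inner floor 5 mm above. To the left or right of the tier. The side area for the jar and the tin.
- washboard: fixed wooden washboard lying flat, 280 mm along its x (its length), 150 mm along its y, with a ribbed panel 200 by 114 mm in the middle; origin at the centre of its underside, below the middle of the panel. Ribs' tops are 14 mm and the frame's top 22 mm above the origin. On the other side of the tier from the tray.
- dipper: loose pink plastic dipper with a flat handle, bowl 104 mm across, 60 mm tall; origin at the centre of the bowl's underside. Bystander, stands at the back of the bench.
- bottle: loose white plastic bottle with a blue cap, 68 mm in diameter, 170 mm tall; origin at the centre of its underside. Bystander at the back.
- mug: loose white mug, 76 mm in diameter, 85 mm tall; origin at the centre of its underside. Bystander at the back.

How it is judged (in metres and radians):
On the way, in this order (a step that is already met when the one before it is completed fails the run):
1. the jar and the tin both stand released in the tray, the brush still where it lay (within 40 mm) (x of jar in the frame of tray between -0.11 and 0.11 m and y of jar in the frame of tray between -0.055 and 0.055 m and z of each of jar, tin in the frame of tray below 0.013 m and angle between each of jar, tin's own z axis and vertical below 0.15 rad and linear speed of each of jar, tin below 0.02 m/s and contact force between the fingers and jar below 0.3 N and x of tin in the frame of tray between -0.11 and 0.11 m and y of tin in the frame of tray between -0.055 and 0.055 m and contact force between the fingers and tin below 0.3 N and distance of brush from where it was at the start of the episode below 0.04 m), for 0.2 s.
2. the brush lies released, bristles down, in the middle of the washboard and lengthwise, while the jar and the tin stand in the tray (x of brush in the frame of washboard between -0.015 and 0.015 m and y of brush in the frame of washboard between -0.015 and 0.015 m and z of brush in the frame of washboard between 0.009 and 0.019 m and angle between each of brush, jar, tin's own z axis and vertical below 0.15 rad and angle between the y axis of brush and the x axis of washboard, either way round below 0.2 rad and linear speed of each of brush, jar, tin below 0.02 m/s and angular speed of brush below 0.2 rad/s and contact force between the fingers and brush below 0.3 N and x of jar in the frame of tray between -0.11 and 0.11 m and y of jar in the frame of tray between -0.055 and 0.055 m and z of each of jar, tin in the frame of tray below 0.013 m and contact force between the fingers and jar below 0.3 N and x of tin in the frame of tray between -0.11 and 0.11 m and y of tin in the frame of tray between -0.055 and 0.055 m and contact force between the fingers and tin below 0.3 N), for 0.2 s.
At the end, for the whole second after the job is handed in: Brush bristles down on the washboard, centre within 15 mm of the middle each way, length within 0.2 rad of the board's; jar upright on the round mat and tin on the oblong mat, each within 12 mm of its mat's centre, tin within 0.2 rad of square; all released and at rest (x of brush in the frame of washboard between -0.015 and 0.015 m and y of brush in the frame of washboard between -0.015 and 0.015 m and z of brush in the frame of washboard between 0.009 and 0.019 m and angle between brush's own z axis and vertical below 0.15 rad and angle between the y axis of brush and the x axis of washboard, either way round below 0.2 rad and linear speed of each of brush, jar, tin below 0.02 m/s and angular speed of each of brush, jar, tin below 0.2 rad/s and contact force between the fingers and brush below 0.3 N and horizontal distance between jar and jar_mat below 0.012 m and z of jar in the frame of jar_mat between 0.001 and 0.008 m and angle between each of jar, tin's own z axis and vertical below 0.1 rad and horizontal distance between tin and tin_mat below 0.012 m and z of tin in the frame of tin_mat between 0.001 and 0.008 m and angle between the x axis of tin and the x axis of tin_mat, either way round below 0.2 rad); the robot touches nothing.
It fails at once if the jar or the tin is tipped (over 0.5 rad) (angle between any of jar, tin's own z axis and vertical above 0.5 rad).
It fails at once if the dipper, the bottle or the mug is moved more than 30 mm (distance of any of dipper, bottle, mug from where it was at the start of the episode above 0.03 m).
It also fails if it takes over 128 s, if anything falls off the work surface, if the arm or the gripper's body presses on something with over 40 N, if the wrist force passes 120 N, or if a joint passes its speed limit or range.

ROBOT

A 6-joint arm with a two-finger parallel gripper is mounted at the origin on the work surface. World frame = base frame: x ahead of the robot, y to its left, z up, the work surface at z = 0. Lengths are in mm, angles in rad, forces in N, time in s.
With the tool pointing down it reaches from about 350 to 975 mm from the base axis. Payload 7.1 kg.
Tool frame: the origin (TCP) lies on the centre line of the jaws, within the pads' length; the fingertips stand 17 mm ahead of it and the grasp point (between the pads) lies 2 mm behind it; z points along the fingers, y is the direction in which the jaws open and shut (so a half turn about z gives the same grasp; the last joint's range is limited). The gripper opens to 88 mm and grips with 3 to 60 N. Pads are 20 mm wide; open, the fingers measure 115 mm over their backs; the gripper's body (75 mm by 178 mm) begins 61 mm behind the grasp point.
Start: joints at [-1.264, 0.423, 1.63, -0, 1.089, -0.019], TCP at [200.059, -592.099, 239.675] pointing down, gripper open.
Joint ranges: [-3, 3], [-0.9, 2.11], [0.09, 2.58], [-1.31, 4.45], [0.11, 2.69], [-2.54, 2.54]. Speed limits (rad/s): [2.39, 2.39, 3.01, 3.14, 3.14, 3.14].

INTERFACE

Orientations are given as a rotation vector (axis times angle).
In Python, from workcell import ctrl, imaging, workorder gives the robot as it stands. The module is installed in compiled form; this text tells all that it offers.
- The arm moves only by the shell command python3 -m crank 'ROWS' [OPENING]. ROWS is JSON, a list of rows, each an object with "travel": the shift along the tool's x, y, z as a fraction of full scale, a list of three; "turn": the turn about the tool's z as a fraction of full scale. In form: [{"travel": [dx, dy, dz], "turn": turn}, ...]. A call has 1 to 20 rows; each row shifts and turns the pose as measured when the row begins, along the tool's axes as they then stand; what a row does not reach is not made up. Full scale, the value 1, is 5 cm for a shift and 0.1 rad for a turn. A row lasts 1/10 s, in which the tool goes at most 50 mm and 8.59 degrees, less where a joint would pass 70% of its speed; a pose out of reach is approached as far as the arm can. A call with a number of a shift or a turn outside -1 to 1 is refused whole. A call with a gripper value outside its range is refused whole. OPENING is the gripper command: -1 is shut, 1 is fully open, values between are in proportion, set as the call begins (- or left out, the last holds). The fingers move at their own pace and stop on an object; the grip force is fixed at half the most. Time passes only in rows, so rows that do not move let the fingers close. It gives the time, the measured TCP pose, the force and the opening at its end, in the units of the state.
- ctrl.get_obs(): the state, without advancing time (a new reading comes with each control period).
- imaging.get_image(name): name is "side" or "top"; returns the picture (480x640x3 uint8, blue, green, red); there is no depth.
- imaging.camera_info(name): a dict with "camera_matrix" (3x3 intrinsics, pixels), "rvec" (rotation vector, rad) and "tvec" (3), from world to camera coordinates, as OpenCV has them. Camera axes: x right, y down, z forward; pixel columns grow to the right and rows downward; lengths in mm; the calibration is good to about 2 mm. A picture is of the moment at which its call begins. camera_info takes no time and is no camera call.
- workorder.close_job(): hands the job in, once; it reports no verdict.
The state is a dict: "t": time; "qpos": joint angles; "qvel": joint speeds; "joint_torque": joint torques, N m; "ee_pos": TCP position; "orientation": TCP orientation; "ft_force": force on the tool from outside, world axes, zero at the start; "moment": the same for the moment, N m; "width": finger opening in mm.
Only numpy, scipy, OpenCV 4.12 (cv2) and the standard library are available. Lean on these libraries where they do the work, as an engineer would, in place of code of your own. Each camera call takes 0.05 s, during which the arm holds its last target.

## Working session

There is one attempt and no reset: what is moved stays moved. The work goes in short steps, Python scripts to look and compute and a shell command to move; the robot and the scene stay as the last step left them, time stands still between calls to the robot, and variables do not carry over. Pictures are saved under pics/ and viewed, and the job is handed in when it is done.

```bash
mkdir -p pics; python3 - <<'E'
from workcell import ctrl, imaging
import cv2
print(ctrl.get_obs())
for n in("top","side"):
    cv2.imwrite(f"pics/{n}0.png",imaging.get_image(n)); print(imaging.camera_info(n))
E
```

```text
{'t': 0.0, 'qpos': array([-1.26398432e+00,  4.23833421e-01,  1.63068326e+00,  2.57224765e-07,
        1.08859799e+00, -1.90204493e-02]), 'qvel': array([ 0.00057211, -0.00032094,  0.00100923,  0.00045635,  0.0005609 ,
       -0.00018226]), 'joint_torque': array([-1.64549027e-03, -5.44638956e+01, -2.73671025e+01,  6.43301150e-02,
        2.27194384e-02, -1.09589748e-04]), 'ee_pos': array([ 199.91368422, -591.60741511,  238.90895887]), 'orientation': array([-3.09850682e+00, -5.09310843e-01,  3.42319825e-04]), 'ft_force': array([0.13099382, 0.44781074, 0.55198573]), 'moment': array([ 0.0120067 , -0.00543635, -0.00715694]), 'width': 87.94294849319866}
{'camera_matrix': array([[585.98331481,   0.        , 329.9180074 ],
       [  0.        , 585.98331481, 250.96816495],
       [  0.        ,   0.        ,   1.        ]]), 'rvec': array([ 2.16095394, -2.15418228,  0.14304147]), 'tvec': array([ -16.01331962,  632.45414548, 1097.05012964])}
{'camera_matrix': array([[583.5204963 ,   0.        , 314.04746693],
       [  0.        , 583.5204963 , 247.20911366],
       [  0.        ,   0.        ,   1.        ]]), 'rvec': array([ 0.22648268, -2.71570597,  1.4312379 ]), 'tvec': array([ 610.98798247,   91.16923885, 1324.51964627])}
```

View pics/top0.png

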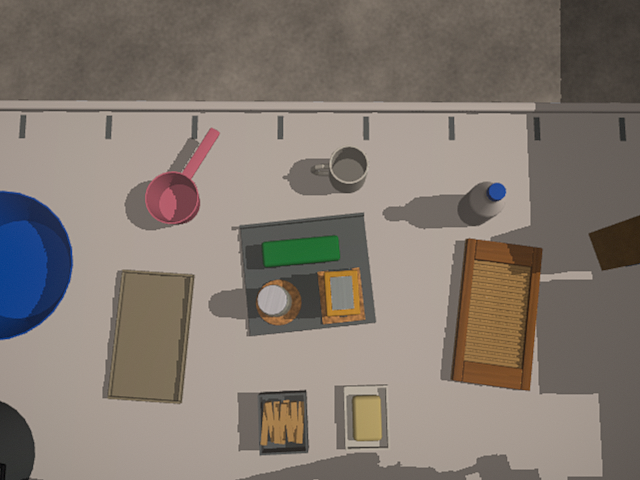

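View pics/side0.png

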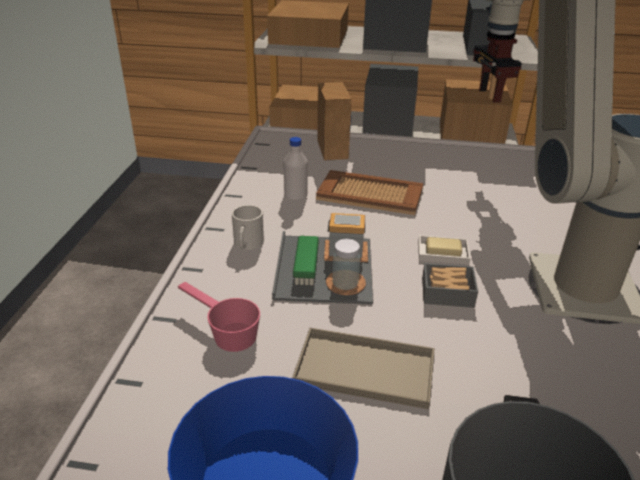

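The top view shows the jar cap at about (273,300), the tin lid at (341,294), the brush at (301,250), the tray at (151,336) and the washboard at (497,314). Up in the image is +x and left is +y. Next I'll measure these with masks and rays.

```bash
cat > h.py <<'E'
import numpy as np, cv2
from workcell import ctrl, imaging
def ray(n,px,z):
    c=imaging.camera_info(n); K=c["camera_matrix"];R,_=cv2.Rodrigues(c["rvec"]);t=c["tvec"]
    px=np.atleast_2d(np.asarray(px,float)); d=np.c_[px,np.ones(len(px))]@np.linalg.inv(K).T@R
    o=-R.T@t
    return (o+d*((z-o[2])/d[:,2])[:,None])[:,:2]
def proj(n,p):
    c=imaging.camera_info(n); return cv2.projectPoints(np.atleast_2d(np.asarray(p,float)),c["rvec"],c["tvec"],c["camera_matrix"],None)[0][:,0]
def big(m,roi):
    k=np.zeros_like(m);x0,y0,x1,y1=roi;k[y0:y1,x0:x1]=m[y0:y1,x0:x1]
    cs=cv2.findContours(k,cv2.RETR_EXTERNAL,cv2.CHAIN_APPROX_NONE)[0]
    return max(cs,key=cv2.contourArea)[:,0]
def rect(n,c,z):
    r=cv2.minAreaRect(ray(n,c,z).astype(np.float32)); (a,b),(w,h),g=r
    if w<h: w,h,g=h,w,g+90
    return np.round([a,b,w,h,(g+90)%180-90],1) # long axis angle deg in world
E
python3 - <<'E'
from h import *
im=cv2.imread("pics/top0.png"); hsv=cv2.cvtColor(im,cv2.COLOR_BGR2HSV)
for n,p in dict(tray=(151,350),rim=(112,340),bench=(90,300),wood=(464,300),rib=(497,315),tier=(310,285),cap=(272,300),capedge=(262,302),mat=(290,308),tin=(325,300),lid=(341,294),tmat=(343,323),brush=(301,250)).items(): print(n,hsv[p[1],p[0]])
E
python3 -c "
import cv2
im=cv2.imread('pics/top0.png')
cv2.imwrite('pics/z0.png',cv2.resize(im[205:345,230:385],None,fx=5,fy=4.2,interpolation=cv2.INTER_CUBIC))"
```

```text
tray [ 17  73 125]
rim [ 12  30 109]
bench [ 14  33 170]
wood [ 13 156 111]
rib [ 17 137 134]
tier [24 21 60]
cap [177  13 174]
capedge [  4  12 175]
mat [15 88 98]
tin [ 15 145  88]
lid [ 36  10 132]
tmat [90  9 89]
brush [ 67 178 106]
```

View pics/z0.png

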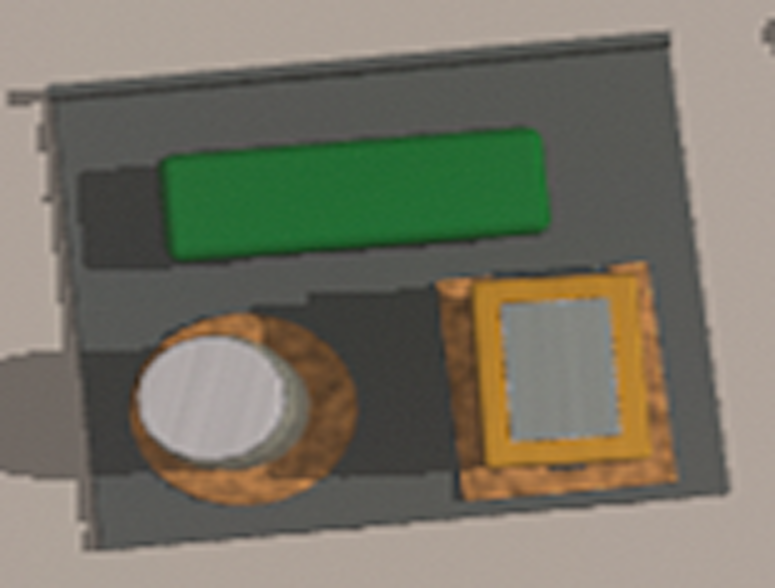

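The crop shows the jar cap covering the left edge of the round mat. The tin sits on its mat with its long side running vertically in the image.

```bash
python3 - <<'E'
from h import *
im=cv2.imread("pics/top0.png"); hsv=cv2.cvtColor(im,cv2.COLOR_BGR2HSV); H,S,V=[hsv[...,i].astype(int) for i in range(3)]
m=lambda x:cv2.morphologyEx((x*255).astype(np.uint8),cv2.MORPH_OPEN,np.ones((3,3)))
print("brush",rect("top",big(m((H>50)&(H<85)&(S>100)),(240,220,370,280)),49))
cs=big(m((S>60)&(H>8)&(H<30)),(312,262,375,335)); print("tin+mat@12",rect("top",cs,12))
lid=big(m((S<30)&(V>115)),(328,274,356,316)); print("lidpanel@99",rect("top",lid,99))
gold=big(m((S>185)&(V>95)|((S<30)&(V>115))),(322,266,366,320)); print("gold@99",rect("top",gold,99))
cap=big(m((S<40)&(V>140)),(252,278,292,322)); w=ray("top",cap,112).astype(np.float32); print("cap@112",cv2.minEnclosingCircle(w),rect("top",cap,112))
mat=big(m((S>60)&(H>5)&(H<30)),(250,275,306,330)); w=ray("top",cv2.convexHull(mat)[:,0],12).astype(np.float32); print("jarmat",cv2.minEnclosingCircle(w),cv2.fitEllipse(w))
wb=big(m((S>100)&(H>4)&(H<25)),(440,225,560,400)); print("wb@22",rect("top",wb,22)); print(ray("top",cv2.boxPoints(cv2.minAreaRect(wb.astype(np.float32))),22).round())
tr=big(m((S>50)&(V>90)),(100,262,200,410)); print("tray floor@5",rect("top",tr,5),rect("top",tr,18))
for c,col in((cs,(255,0,0)),(gold,(0,255,255)),(cap,(0,0,255)),(mat,(255,0,255)),(wb,(255,0,0)),(tr,(0,0,255)),(lid,(0,255,0))): cv2.drawContours(im,[c[:,None]],-1,col,1)
cv2.imwrite("pics/seg0.png",im[200:420,90:560][:, :]); 
cv2.imwrite("pics/seg0.png",cv2.resize(im[210:410,90:560],None,fx=1.7,fy=1.7))
E
```

```text
brush [631.5  42.4 147.4  49.2 -84.4]
tin+mat@12 [548.3 -36.  105.1  85.4   6.3]
lidpanel@99 [548.7 -35.2  57.4  37.4   3.7]
gold@99 [548.7 -35.2  57.4  37.4   3.7]
cap@112 ((535.0987548828125, 90.09117126464844), 26.439857482910156) [535.9  90.2  50.4  50.3 -89.3]
jarmat ((534.8609619140625, 87.1932373046875), 45.338802337646484) ((534.810546875, 87.08187103271484), (89.95526123046875, 90.22125244140625), 99.3011245727539)
wb@22 [ 514.7 -340.1  278.9  152.5   -7.6]
[[ 383. -246.]
 [ 662. -282.]
 [ 646. -438.]
 [ 368. -397.]]
tray floor@5 [470.9 343.1 251.7 136.1  -5.4] [471.1 339.2 248.9 134.6  -5.4]
```

View pics/seg0.png

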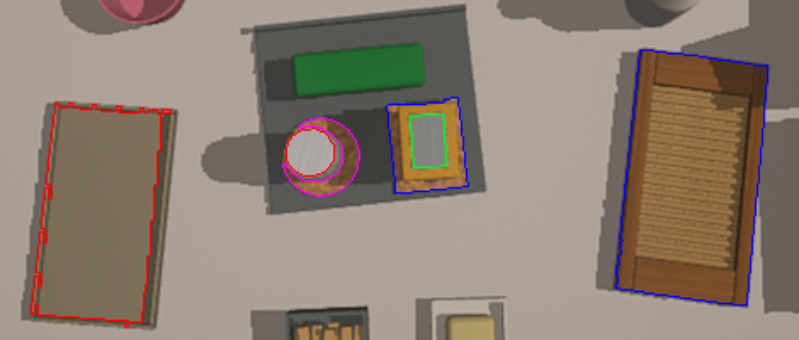

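```bash
python3 - <<'E'
from h import *
for z in (50,80,100,120,140,160,200):
    p=ray("top",[(72,260)],z)[0]; q=ray("top",[(34,440)],z)[0]; print(z,p.round(),proj("side",[*p,z]).round(),"pot",q.round(),proj("side",[*q,z]).round())
print("tray corners@18",ray("top",[(122,270),(193,275),(181,402),(108,398)],18).round(1))
print(proj("top",[471,340,5]),[ (470.9,341)])
for a,n in ((.06,'jar'),(-.055,'tin')):
    print(n, np.round([471+1000*a*np.cos(np.radians(-5.4)),341+1000*a*np.sin(np.radians(-5.4))]))
E
python3 -c "
import cv2
im=cv2.imread('pics/top0.png')
cv2.imwrite('pics/z1.png',cv2.resize(im[260:410,0:210],None,fx=3.8,fy=3.8,interpolation=cv2.INTER_CUBIC))"
```

```text
50 [612. 480.] [[273. 400.]] pot [278. 531.] [[478. 454.]]
80 [609. 467.] [[276. 382.]] pot [284. 516.] [[477. 433.]]
100 [607. 459.] [[278. 370.]] pot [287. 507.] [[476. 419.]]
120 [604. 450.] [[280. 357.]] pot [291. 497.] [[476. 405.]]
140 [602. 441.] [[283. 345.]] pot [295. 487.] [[475. 391.]]
160 [600. 432.] [[285. 333.]] pot [299. 478.] [[474. 377.]]
200 [595. 415.] [[289. 307.]] pot [306. 458.] [[473. 348.]]
tray corners@18 [[596.2 395. ]
 [586.8 255.1]
 [342.9 270.1]
 [350.1 410. ]]
[[149.29461288 334.23436106]] [(470.9, 341)]
jar [531. 335.]
tin [416. 346.]
```

View pics/z1.png

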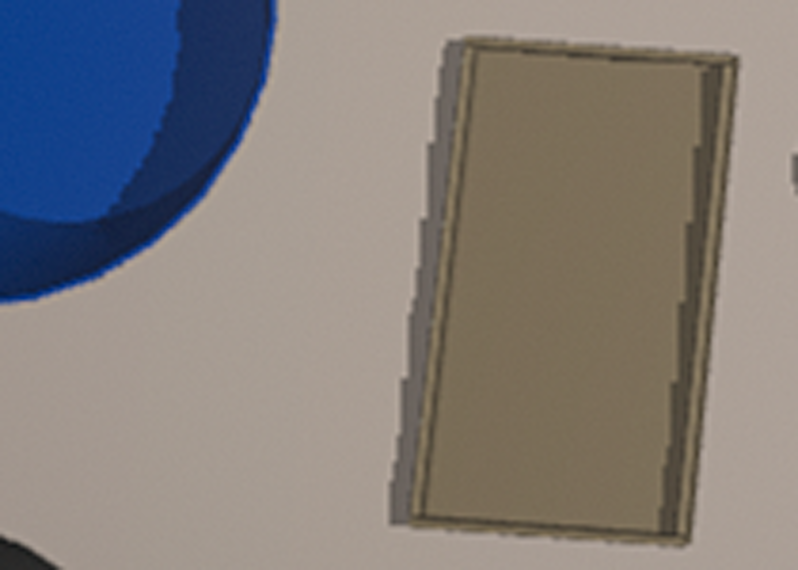

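The rim corners in the crop put the tray centre near (469,332) with its x axis at -3.5°. The tub rim is about 83 mm high, so it is clear of the gripper. I'll write a helper that gives the remaining shift in tool units.

```bash
cat > go.py <<'E'
import sys
from h import *
from scipy.spatial.transform import Rotation as R
def rem(x,y,z,phi=None):
    o=ctrl.get_obs(); r=R.from_rotvec(o["orientation"]); M=r.as_matrix()
    f=np.degrees(np.arctan2(M[1,0],M[0,0]))
    d=np.array([x,y,z])-o["ee_pos"]
    t=0 if phi is None else -np.radians((phi-f+180)%360-180)/.1
    print("t%.1f"%o["t"],"pos",o["ee_pos"].round(1),"phi %.1f"%f,"tilt %.2f"%np.degrees(np.arccos(-M[2,2])),"w %.1f"%o["width"],"F",o["ft_force"].round(1),"q6 %.2f"%o["qpos"][5])
    print("tool shift units",(M.T@d/50).round(2),"turn units %.2f"%t)
if __name__=="__main__": rem(*map(float,sys.argv[1:]))
E
python3 -m crank '[{"travel":[0,0,0],"turn":1},{"travel":[0,0,0],"turn":1},{"travel":[0,0,0],"turn":0.5},{"travel":[0,0,0],"turn":0}]' 1; python3 go.py 535.5 90 230 5
```

```text
t: 0.5
ee_pos: [199.6, -590.5, 237.1]
orientation: [-3.135, -0.104, 0.002]
ft_force: [-1.3, -0.7, 0.2]
width: 87.8
t0.5 pos [ 199.6 -590.5  237.1] phi 3.8 tilt 0.30 w 87.8 F [-1.3 -0.7  0.2] q6 0.24
tool shift units [  7.61 -13.13   0.2 ] turn units -0.21
```

```bash
python3 -m crank '[{"travel":[0.5,-0.87,0],"turn":0},{"travel":[0.5,-0.87,0],"turn":0},{"travel":[0.5,-0.87,0],"turn":0},{"travel":[0.5,-0.87,0],"turn":0},{"travel":[0.5,-0.87,0],"turn":0},{"travel":[0.5,-0.87,0],"turn":0},{"travel":[0.5,-0.87,0],"turn":0},{"travel":[0.5,-0.87,0],"turn":0},{"travel":[0.5,-0.87,0],"turn":0},{"travel":[0.5,-0.87,0],"turn":0},{"travel":[0.5,-0.87,0],"turn":0},{"travel":[0.5,-0.87,0],"turn":0},{"travel":[0,0,0],"turn":0}]' 1; python3 go.py 535.5 90 230 5
```

```text
t: 1.8
ee_pos: [459.9, -46.2, 238.0]
orientation: [-3.136, -0.131, -0.004]
ft_force: [-0.1, 0.2, 0.6]
width: 87.9
t1.8 pos [459.9 -46.2 238. ] phi 4.8 tilt 0.23 w 87.9 F [-0.1  0.2  0.6] q6 1.36
tool shift units [ 1.73 -2.59  0.17] turn units -0.04
```

```bash
python3 -m crank '[{"travel":[0.5,-0.75,0],"turn":0},{"travel":[0.5,-0.75,0],"turn":0},{"travel":[0.5,-0.75,0],"turn":0},{"travel":[0.2,-0.3,0],"turn":0},{"travel":[0,0,0],"turn":0},{"travel":[0,0,0],"turn":0}]' 1; python3 go.py 535.5 90 60 5
```

```text
t: 2.4
ee_pos: [534.3, 90.4, 237.2]
orientation: [-3.137, -0.144, 0.001]
ft_force: [-0.0, -0.2, -0.8]
width: 87.7
t2.4 pos [534.3  90.4 237.2] phi 5.3 tilt 0.07 w 87.7 F [-0.  -0.2 -0.8] q6 1.62
tool shift units [0.02 0.01 3.54] turn units 0.04
```

```bash
python3 -m crank '[{"travel":[0,0,0.5],"turn":0},{"travel":[0,0,0.5],"turn":0},{"travel":[0,0,0.5],"turn":0},{"travel":[0,0,0.5],"turn":0},{"travel":[0,0,0.5],"turn":0},{"travel":[0,0,0.4],"turn":0},{"travel":[0,0,0.3],"turn":0},{"travel":[0,0,0.2],"turn":0},{"travel":[0,0,0],"turn":0},{"travel":[0,0,0],"turn":0}]' 1; python3 go.py 535.5 90 60 5
```

```text
t: 3.4
ee_pos: [527.5, 72.7, 63.9]
orientation: [3.137, 0.125, -0.006]
ft_force: [-0.7, 0.4, -0.1]
width: 87.4
t3.4 pos [527.5  72.7  63.9] phi 4.5 tilt 0.25 w 87.4 F [-0.7  0.4 -0.1] q6 1.61
tool shift units [ 0.19 -0.33  0.08] turn units -0.08
```

The descent drifted about 18 mm towards -y. I'll look before going on.

```bash
python3 - <<'E'
from h import *
a=imaging.get_image("side"); 
t=imaging.get_image("top")
cv2.imwrite("pics/s1.png",cv2.resize(a[180:330,240:420],None,fx=4,fy=4)); cv2.imwrite("pics/t1.png",t)
E
```

```text
(no output)
```

View pics/s1.png

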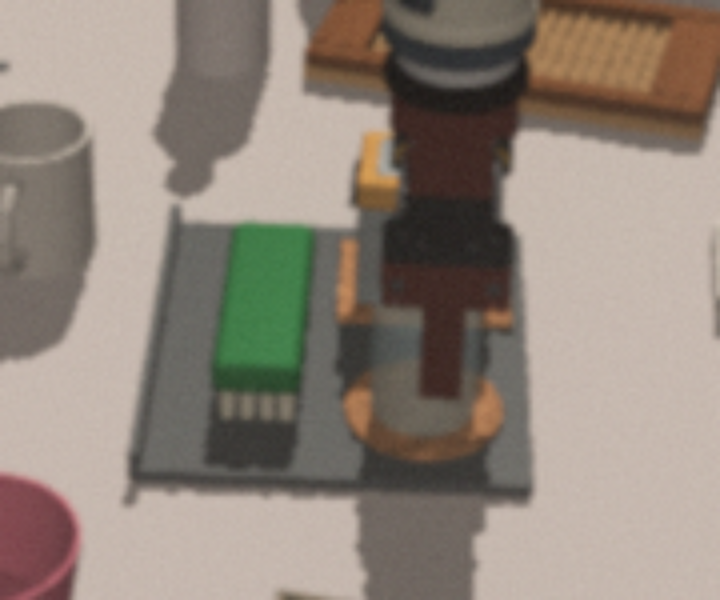

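View pics/t1.png

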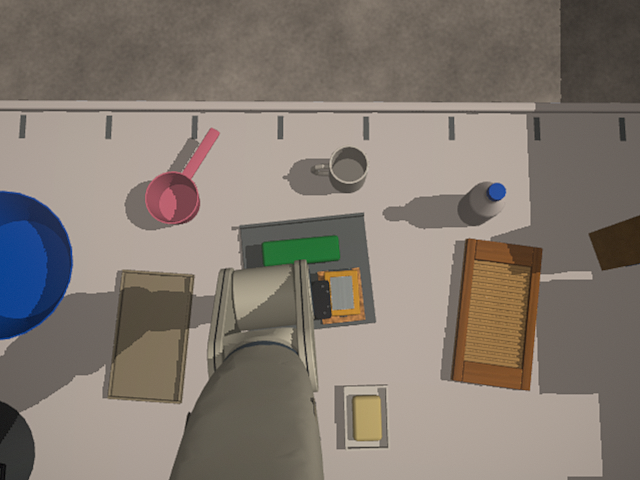

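The jar is upright on its mat and the tin is untouched. I'll recentre and close.

```bash
python3 -m crank '[{"travel":[0.1,-0.15,0.04],"turn":0},{"travel":[0.06,-0.12,0.04],"turn":0},{"travel":[0,0,0],"turn":0}]' 1; python3 go.py 535.5 88 60 5
```

```text
t: 3.8
ee_pos: [536.9, 88.5, 61.9]
orientation: [3.137, 0.125, 0.002]
ft_force: [0.3, -1.0, -0.4]
width: 87.7
t3.8 pos [536.9  88.5  61.9] phi 4.6 tilt 0.11 w 87.7 F [ 0.3 -1.  -0.4] q6 1.64
tool shift units [-0.03  0.01  0.04] turn units -0.07
```

```bash
python3 -m crank '[{"travel":[0,0,0],"turn":0},{"travel":[0,0,0],"turn":0},{"travel":[0,0,0],"turn":0},{"travel":[0,0,0],"turn":0},{"travel":[0,0,0],"turn":0},{"travel":[0,0,0],"turn":0},{"travel":[0,0,0],"turn":0},{"travel":[0,0,0],"turn":0}]' -1; python3 go.py 535.5 88 60 5;python3 -m crank '[{"travel":[0,0,-0.1],"turn":0},{"travel":[0,0,-0.3],"turn":0},{"travel":[0,0,-0.4],"turn":0},{"travel":[0,0,-0.4],"turn":0},{"travel":[0,0,-0.4],"turn":0},{"travel":[0,0,-0.3],"turn":0},{"travel":[0,0,0],"turn":0}]' -1; python3 go.py 524 329 160 5
```

```text
t: 4.6
ee_pos: [537.2, 89.2, 62.2]
orientation: [3.138, 0.127, 0.003]
ft_force: [0.1, 0.5, -0.1]
width: 59.3
t4.6 pos [537.2  89.2  62.2] phi 4.6 tilt 0.13 w 59.3 F [ 0.1  0.5 -0.1] q6 1.64
tool shift units [-0.04  0.02  0.04] turn units -0.06
t: 5.3
ee_pos: [535.8, 88.8, 164.7]
orientation: [3.137, 0.127, -0.0]
ft_force: [-0.4, 0.7, -2.5]
width: 59.2
t5.3 pos [535.8  88.8 164.7] phi 4.6 tilt 0.13 w 59.2 F [-0.4  0.7 -2.5] q6 1.63
tool shift units [ 0.15 -4.81  0.08] turn units -0.06
```

```bash
python3 -m crank '[{"travel":[0,-0.3,0],"turn":0},{"travel":[0,-0.6,0],"turn":0},{"travel":[0.03,-0.7,0],"turn":0},{"travel":[0.03,-0.7,0],"turn":0},{"travel":[0.03,-0.7,0],"turn":0},{"travel":[0.03,-0.7,0],"turn":0},{"travel":[0.03,-0.6,0],"turn":0},{"travel":[0,-0.3,0],"turn":0},{"travel":[0,0,0],"turn":0}]' -1; python3 go.py 524 329 58 5
```

```text
t: 6.2
ee_pos: [518.2, 331.6, 158.6]
orientation: [3.134, 0.124, -0.013]
ft_force: [-0.7, 0.9, -2.0]
width: 59.5
t6.2 pos [518.2 331.6 158.6] phi 4.5 tilt 0.56 w 59.5 F [-0.7  0.9 -2. ] q6 2.04
tool shift units [0.13 0.05 2.01] turn units -0.08
```

```bash
python3 -m crank '[{"travel":[0.05,0.03,0.3],"turn":0},{"travel":[0.05,0,0.3],"turn":0},{"travel":[0,0,0.3],"turn":0},{"travel":[0,0,0.3],"turn":0},{"travel":[0,0,0.25],"turn":0},{"travel":[0,0,0],"turn":0}]' -1; python3 go.py 524 329 56 5
```

```text
t: 6.8
ee_pos: [521.4, 323.9, 76.8]
orientation: [3.13, 0.117, -0.022]
ft_force: [-0.2, -0.3, -2.7]
width: 59.1
t6.8 pos [521.4 323.9  76.8] phi 4.3 tilt 0.97 w 59.1 F [-0.2 -0.3 -2.7] q6 2.03
tool shift units [ 0.06 -0.1   0.41] turn units -0.13
```

```bash
python3 -m crank '[{"travel":[0,0,0.15],"turn":0},{"travel":[0,0,0.12],"turn":0},{"travel":[0,0,0.08],"turn":0},{"travel":[0,0,0],"turn":0},{"travel":[0,0,0],"turn":0}]' -1; python3 go.py 524 329 56 5
```

```text
t: 7.3
ee_pos: [522.0, 323.9, 58.4]
orientation: [3.131, 0.116, -0.02]
ft_force: [0.8, -0.8, -2.5]
width: 59.2
t7.3 pos [522.  323.9  58.4] phi 4.3 tilt 0.88 w 59.2 F [ 0.8 -0.8 -2.5] q6 2.03
tool shift units [ 0.05 -0.1   0.05] turn units -0.13
```

```bash
python3 -m crank '[{"travel":[0,0,0.05],"turn":0},{"travel":[0,0,0],"turn":0}]' -1; python3 go.py 524 329 55 5; python3 -m crank '[{"travel":[0,0,0.02],"turn":0},{"travel":[0,0,0],"turn":0}]' -1; python3 go.py 524 329 55 5
```

```text
t: 7.5
ee_pos: [522.4, 324.2, 56.4]
orientation: [3.132, 0.117, -0.018]
ft_force: [0.7, 0.7, -1.5]
width: 59.3
t7.5 pos [522.4 324.2  56.4] phi 4.3 tilt 0.80 w 59.3 F [ 0.7  0.7 -1.5] q6 2.03
tool shift units [ 0.04 -0.09  0.03] turn units -0.13
t: 7.7
ee_pos: [522.6, 324.4, 55.8]
orientation: [3.132, 0.117, -0.017]
ft_force: [0.8, 0.6, -1.8]
width: 59.3
t7.7 pos [522.6 324.4  55.8] phi 4.3 tilt 0.75 w 59.3 F [ 0.8  0.6 -1.8] q6 2.03
tool shift units [ 0.03 -0.09  0.01] turn units -0.13
```

```bash
python3 -m crank '[{"travel":[0,0,0.02],"turn":0},{"travel":[0,0,0],"turn":0},{"travel":[0,0,0],"turn":0}]' -1; python3 -m crank '[{"travel":[0,0,0],"turn":0},{"travel":[0,0,0],"turn":0},{"travel":[0,0,0],"turn":0},{"travel":[0,0,0],"turn":0},{"travel":[0,0,0],"turn":0},{"travel":[0,0,0],"turn":0}]' 1; python3 go.py 524 329 200 5;  python3 -m crank '[{"travel":[0,0,-0.3],"turn":0},{"travel":[0,0,-0.5],"turn":0},{"travel":[0,0,-0.5],"turn":0},{"travel":[0,0,0],"turn":0}]' 1; python3 go.py 524 329 200 5
```

```text
t: 8.0
ee_pos: [522.9, 324.7, 55.6]
orientation: [3.132, 0.117, -0.016]
ft_force: [-0.4, 0.3, -2.0]
width: 58.9
t: 8.6
ee_pos: [523.5, 325.0, 56.0]
orientation: [3.133, 0.117, -0.014]
ft_force: [-0.2, 0.2, 0.4]
width: 87.9
t8.6 pos [523.5 325.   56. ] phi 4.3 tilt 0.63 w 87.9 F [-0.2  0.2  0.4] q6 2.03
tool shift units [-0.01 -0.06 -2.88] turn units -0.13
t: 9.0
ee_pos: [524.0, 325.4, 125.0]
orientation: [3.133, 0.117, -0.015]
ft_force: [0.6, 0.1, -0.1]
width: 87.7
t9.0 pos [524.  325.4 125. ] phi 4.3 tilt 0.68 w 87.7 F [ 0.6  0.1 -0.1] q6 2.03
tool shift units [-0.01 -0.06 -1.5 ] turn units -0.13
```

Next I'll raise the gripper and go to above the tin at (548.7,-35.2).

```bash
python3 -m crank '[{"travel":[0,0,-0.5],"turn":0},{"travel":[0,0,-0.5],"turn":0},{"travel":[0,0,-0.5],"turn":0},{"travel":[0,0.4,0],"turn":0},{"travel":[0,0.8,0],"turn":0},{"travel":[0,0.8,0],"turn":0},{"travel":[0,0.8,0],"turn":0},{"travel":[0,0.8,0],"turn":0},{"travel":[0,0.8,0],"turn":0},{"travel":[0,0.8,0],"turn":0},{"travel":[0,0.8,0],"turn":0},{"travel":[0,0.5,0],"turn":0},{"travel":[0,0,0],"turn":0}]' 1; python3 go.py 548.7 -35.2 200 5;
python3 - <<'E'
from h import *
t=imaging.get_image("top"); a=imaging.get_image("side")
cv2.imwrite("pics/t2.png",t);cv2.imwrite("pics/s2.png",a)
E
```

```text
t: 10.3
ee_pos: [540.9, -18.4, 195.7]
orientation: [3.13, 0.12, -0.032]
ft_force: [0.5, 0.8, 0.4]
width: 87.8
t10.3 pos [540.9 -18.4 195.7] phi 4.4 tilt 1.29 w 87.8 F [0.5 0.8 0.4] q6 1.45
tool shift units [ 0.13  0.35 -0.09] turn units -0.11
```

View pics/t2.png

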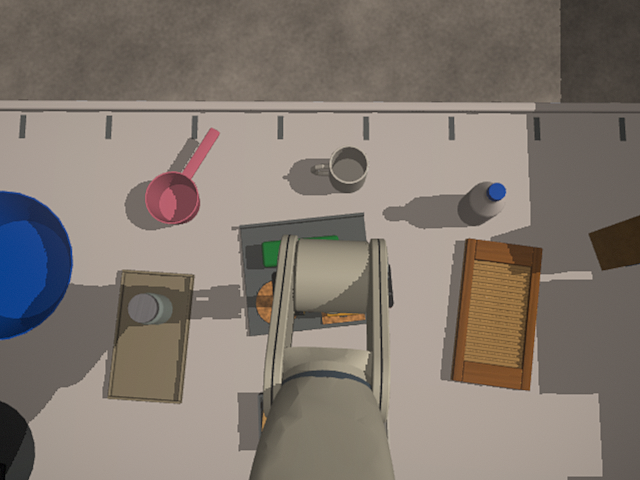

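The jar stands upright in the tray at pixel (148,307). I'll align over the tin and descend in stages.

```bash
python3 -m crank '[{"travel":[0.07,0.18,0],"turn":-0.1},{"travel":[0.05,0.15,0],"turn":0},{"travel":[0,0,0],"turn":0},{"travel":[0,0,0],"turn":0}]' 1; python3 go.py 548.7 -35.2 55 5; python3 -m crank '[{"travel":[0,0,0.3],"turn":0},{"travel":[0,0,0.3],"turn":0},{"travel":[0,0,0.3],"turn":0},{"travel":[0,0,0],"turn":0}]' 1;  python3 go.py 548.7 -35.2 55 5
```

```text
t: 10.8
ee_pos: [548.1, -30.4, 194.8]
orientation: [3.13, 0.146, -0.035]
ft_force: [0.4, -0.1, -0.6]
width: 88.0
t10.8 pos [548.1 -30.4 194.8] phi 5.3 tilt 1.36 w 88.0 F [ 0.4 -0.1 -0.6] q6 1.41
tool shift units [0.07 0.08 2.8 ] turn units 0.06
t: 11.2
ee_pos: [548.0, -28.7, 149.3]
orientation: [3.13, 0.151, -0.031]
ft_force: [-0.5, 0.1, 0.2]
width: 88.3
t11.2 pos [548.  -28.7 149.3] phi 5.5 tilt 1.23 w 88.3 F [-0.5  0.1  0.2] q6 1.41
tool shift units [0.04 0.12 1.89] turn units 0.09
```

```bash
python3 -m crank '[{"travel":[0.01,0.13,0],"turn":0.05},{"travel":[0,0.02,0.2],"turn":0},{"travel":[0,0,0],"turn":0}]' 1; python3 go.py 548.7 -35.2 55 5; python3 -m crank '[{"travel":[0,0.01,0.3],"turn":0},{"travel":[0,0.01,0.3],"turn":0},{"travel":[0,0,0.1],"turn":0},{"travel":[0,0,0],"turn":0}]' 1;  python3 go.py 548.7 -35.2 55 5
```

```text
t: 11.5
ee_pos: [550.0, -36.2, 140.1]
orientation: [3.13, 0.144, -0.029]
ft_force: [0.1, -0.5, 0.7]
width: 87.9
t11.5 pos [550.  -36.2 140.1] phi 5.3 tilt 1.14 w 87.9 F [ 0.1 -0.5  0.7] q6 1.41
tool shift units [ 0.01 -0.03  1.7 ] turn units 0.05
t: 11.9
ee_pos: [551.2, -38.0, 105.9]
orientation: [3.13, 0.143, -0.022]
ft_force: [0.1, -0.1, -0.6]
width: 87.9
t11.9 pos [551.2 -38.  105.9] phi 5.2 tilt 0.95 w 87.9 F [ 0.1 -0.1 -0.6] q6 1.40
tool shift units [-0.03 -0.07  1.02] turn units 0.04
```

```bash
python3 -m crank '[{"travel":[-0.04,-0.06,0.2],"turn":0},{"travel":[0,0,0.3],"turn":0},{"travel":[0,0,0.25],"turn":0},{"travel":[0,0,0.15],"turn":0},{"travel":[0,0,0],"turn":0}]' 1; python3 go.py 548.7 -35.2 55 5;
```

```text
t: 12.4
ee_pos: [548.8, -35.3, 58.3]
orientation: [3.13, 0.143, -0.02]
ft_force: [-0.6, 0.3, -0.4]
width: 87.8
t12.4 pos [548.8 -35.3  58.3] phi 5.2 tilt 0.87 w 87.8 F [-0.6  0.3 -0.4] q6 1.41
tool shift units [-0.   -0.    0.07] turn units 0.04
```

```bash
python3 -m crank '[{"travel":[0,0,0.05],"turn":0},{"travel":[0,0,0],"turn":0}]' 1;python3 -m crank '[{"travel":[0,0,0],"turn":0},{"travel":[0,0,0],"turn":0},{"travel":[0,0,0],"turn":0},{"travel":[0,0,0],"turn":0},{"travel":[0,0,0],"turn":0},{"travel":[0,0,0],"turn":0},{"travel":[0,0,0],"turn":0}]' -1; python3 go.py 548.7 -35.2 55 5;python3 -m crank '[{"travel":[0,0,-0.1],"turn":0},{"travel":[0,0,-0.3],"turn":0},{"travel":[0,0,-0.4],"turn":0},{"travel":[0,0,-0.4],"turn":0},{"travel":[0,0,-0.4],"turn":0},{"travel":[0,0,-0.3],"turn":0},{"travel":[0,0,-0.3],"turn":0},{"travel":[0,0,0],"turn":0}]' -1; python3 go.py 414 336 190 5
```

```text
t: 12.6
ee_pos: [548.7, -35.3, 55.2]
orientation: [3.13, 0.143, -0.021]
ft_force: [-0.2, 0.2, -0.0]
width: 87.9
t: 13.3
ee_pos: [549.5, -35.5, 56.3]
orientation: [3.129, 0.143, -0.017]
ft_force: [0.1, 0.1, -0.7]
width: 61.9
t13.3 pos [549.5 -35.5  56.3] phi 5.2 tilt 0.82 w 61.9 F [ 0.1  0.1 -0.7] q6 1.41
tool shift units [-0.01 -0.01  0.03] turn units 0.04
t: 14.1
ee_pos: [550.1, -34.2, 176.3]
orientation: [3.129, 0.143, -0.017]
ft_force: [0.1, 0.9, -3.0]
width: 62.1
t14.1 pos [550.1 -34.2 176.3] phi 5.2 tilt 0.79 w 62.1 F [ 0.1  0.9 -3. ] q6 1.41
tool shift units [-2.04 -7.62 -0.31] turn units 0.04
```

```bash
python3 -m crank '[{"travel":[-0.1,-0.4,-0.1],"turn":0},{"travel":[-0.2,-0.75,-0.1],"turn":0},{"travel":[-0.2,-0.75,0],"turn":0},{"travel":[-0.2,-0.75,0],"turn":0},{"travel":[-0.2,-0.75,0],"turn":0},{"travel":[-0.2,-0.75,0],"turn":0},{"travel":[-0.2,-0.75,0],"turn":0},{"travel":[-0.2,-0.75,0],"turn":0},{"travel":[-0.2,-0.75,0],"turn":0},{"travel":[-0.2,-0.6,0],"turn":0},{"travel":[0,-0.3,0],"turn":0},{"travel":[0,0,0],"turn":0},{"travel":[0,0,0],"turn":0}]' -1; python3 go.py 414 336 100 5
```

```text
t: 15.4
ee_pos: [415.6, 331.6, 184.2]
orientation: [3.128, 0.139, -0.015]
ft_force: [-0.1, 1.1, -2.0]
width: 61.8
t15.4 pos [415.6 331.6 184.2] phi 5.1 tilt 0.84 w 61.8 F [-0.1  1.1 -2. ] q6 2.14
tool shift units [-0.01 -0.11  1.68] turn units 0.02
```

```bash
python3 -m crank '[{"travel":[0,-0.05,0.3],"turn":0},{"travel":[0,-0.05,0.4],"turn":0},{"travel":[0,0,0.4],"turn":0},{"travel":[0,0,0.4],"turn":0},{"travel":[0,0,0.3],"turn":0},{"travel":[0,0,0],"turn":0}]' -1; python3 go.py 414 336 52 5
```

```text
t: 16.0
ee_pos: [418.8, 327.8, 91.9]
orientation: [3.127, 0.126, -0.013]
ft_force: [-0.6, 0.7, -2.0]
width: 61.9
t16.0 pos [418.8 327.8  91.9] phi 4.6 tilt 0.84 w 61.9 F [-0.6  0.7 -2. ] q6 2.14
tool shift units [-0.07 -0.18  0.8 ] turn units -0.07
```

```bash
python3 -m crank '[{"travel":[-0.05,-0.1,0.2],"turn":0},{"travel":[-0.03,-0.08,0.25],"turn":0},{"travel":[0,0,0.2],"turn":0},{"travel":[0,0,0.1],"turn":0},{"travel":[0,0,0],"turn":0},{"travel":[0,0,0],"turn":0}]' -1; python3 go.py 414 336 50 5
```

```text
t: 16.6
ee_pos: [415.3, 335.6, 52.9]
orientation: [3.128, 0.122, -0.011]
ft_force: [-0.6, -0.2, -2.9]
width: 61.9
t16.6 pos [415.3 335.6  52.9] phi 4.5 tilt 0.73 w 61.9 F [-0.6 -0.2 -2.9] q6 2.16
tool shift units [-0.03 -0.01  0.06] turn units -0.09
```

```bash
python3 -m crank '[{"travel":[0,0,0.05],"turn":0},{"travel":[0,0,0],"turn":0}]' -1; python3 -m crank '[{"travel":[0,0,0.03],"turn":0},{"travel":[0,0,0],"turn":0},{"travel":[0,0,0],"turn":0}]' -1
```

```text
t: 16.8
ee_pos: [415.7, 335.9, 50.8]
orientation: [3.129, 0.122, -0.009]
ft_force: [0.8, -0.0, -3.3]
width: 62.1
t: 17.1
ee_pos: [416.2, 336.3, 49.8]
orientation: [3.13, 0.122, -0.007]
ft_force: [-0.5, -0.3, -1.6]
width: 61.6
```

```bash
python3 -m crank '[{"travel":[0,0,0],"turn":0},{"travel":[0,0,0],"turn":0},{"travel":[0,0,0],"turn":0},{"travel":[0,0,0],"turn":0},{"travel":[0,0,0],"turn":0},{"travel":[0,0,0],"turn":0}]' 1; python3 -m crank '[{"travel":[0,0,-0.3],"turn":0},{"travel":[0,0,-0.5],"turn":0},{"travel":[0,0,0],"turn":0}]' 1; python3 go.py 631.5 42.4 150 95.6;python3 -m crank '[{"travel":[0,0,-0.5],"turn":0},{"travel":[0,0,-0.5],"turn":0},{"travel":[0,0,-0.5],"turn":0},{"travel":[0,0,-0.5],"turn":0},{"travel":[0,0.3,0],"turn":0},{"travel":[0,0.7,0],"turn":0},{"travel":[0,0.7,0],"turn":0},{"travel":[0,0.7,0],"turn":0},{"travel":[0,0,0],"turn":0}]' 1; python3 go.py 631.5 42.4 150 95.6
python3 - <<'E'
from h import *
t=imaging.get_image("top"); a=imaging.get_image("side")
cv2.imwrite("pics/t3.png",t);cv2.imwrite("pics/s3.png",a)
E
```

```text
t: 17.7
ee_pos: [416.9, 336.9, 50.8]
orientation: [3.131, 0.122, -0.004]
ft_force: [0.7, -0.1, -0.9]
width: 87.5
t: 18.0
ee_pos: [416.8, 337.0, 93.0]
orientation: [3.13, 0.122, -0.006]
ft_force: [-0.0, -0.0, 0.3]
width: 87.6
t18.0 pos [416.8 337.   93. ] phi 4.5 tilt 0.56 w 87.6 F [-0.  -0.   0.3] q6 2.16
tool shift units [ 3.82  6.22 -1.1 ] turn units -15.90
t: 18.9
ee_pos: [424.2, 212.1, 197.3]
orientation: [3.129, 0.128, -0.007]
ft_force: [-0.2, 0.3, 0.4]
width: 87.8
t18.9 pos [424.2 212.1 197.3] phi 4.7 tilt 0.60 w 87.8 F [-0.2  0.3  0.4] q6 1.94
tool shift units [3.86 3.71 0.96] turn units -15.87
```

View pics/t3.png

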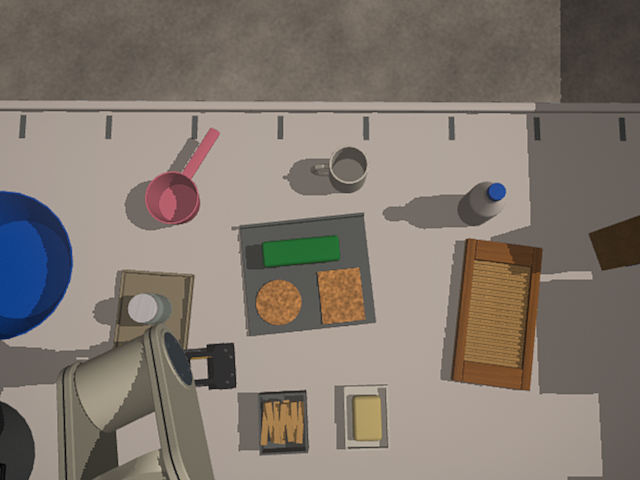

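View pics/s3.png

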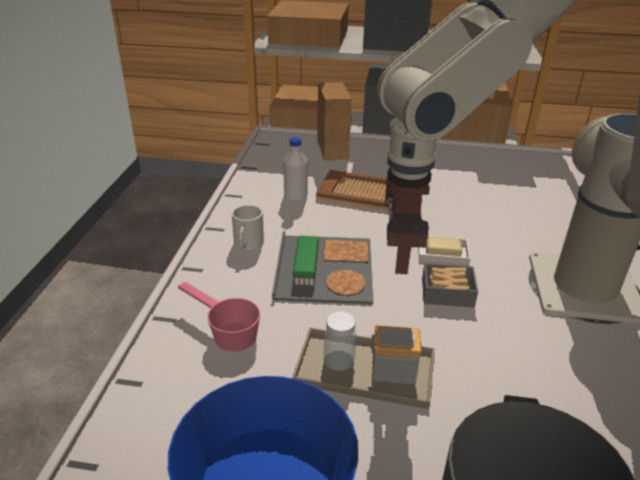

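The side view shows the jar and the tin upright and released in the tray. The top view shows both mats clear and the brush where it was. I'll measure the clear mats and the brush.

```bash
python3 - <<'E'
from h import *
im=cv2.imread("pics/t3.png"); hsv=cv2.cvtColor(im,cv2.COLOR_BGR2HSV); H,S,V=[hsv[...,i].astype(int) for i in range(3)]
m=lambda x:cv2.morphologyEx((x*255).astype(np.uint8),cv2.MORPH_OPEN,np.ones((3,3)))
print("brush",rect("top",big(m((H>50)&(H<85)&(S>100)),(240,220,370,280)),49))
print("tinmat",rect("top",big(m((S>60)&(H>4)&(H<30)),(312,262,372,335)),12))
mat=big(m((S>60)&(H>4)&(H<30)),(250,275,306,330)); print("jarmat",rect("top",mat,12))
wb=big(m((S>60)&(V>60)&(H>4)&(H<25)),(440,225,560,400)); 
print("wb corners",ray("top",[(468,240),(542,248),(530,389),(453,381)],22).round(1))
for z in (14,22):
  rp=big(m((V>115)&(H>12)&(S>100)&(H<25)),(462,255,535,375)); print("panel",z,rect("top",rp,z))
# side check
s=cv2.imread("pics/s3.png"); hs=cv2.cvtColor(s,cv2.COLOR_BGR2HSV);H,S,V=[hs[...,i].astype(int) for i in range(3)]
print("side mats", rect("side",big(m((S>90)&(H>4)&(H<20)),(322,265,372,298)),12),rect("side",big(m((S>90)&(H>4)&(H<20)),(318,236,372,265)),12))
E
python3 -c "
import cv2
im=cv2.imread('pics/t3.png')
cv2.imwrite('pics/z3.png',cv2.resize(im[230:400,440:560],None,fx=3.5,fy=3.5,interpolation=cv2.INTER_CUBIC))"
```

```text
brush [631.5  42.4 147.4  49.2 -84.4]
tinmat [548.3 -35.9 105.2  85.4   6.2]
jarmat [5.348e+02 8.680e+01 9.030e+01 8.860e+01 5.000e-01]
wb corners [[ 657.7 -287.5]
 [ 642.2 -433.6]
 [ 369.3 -398.7]
 [ 383.9 -251.2]]
panel 14 [ 512.7 -334.3  220.6  114.8   -7.6]
panel 22 [ 512.5 -332.1  219.1  114.    -7.6]
side mats [533.2  89.   87.8  87.7  10. ] [546.9 -33.9 104.   87.2   6.1]
```

View pics/z3.png

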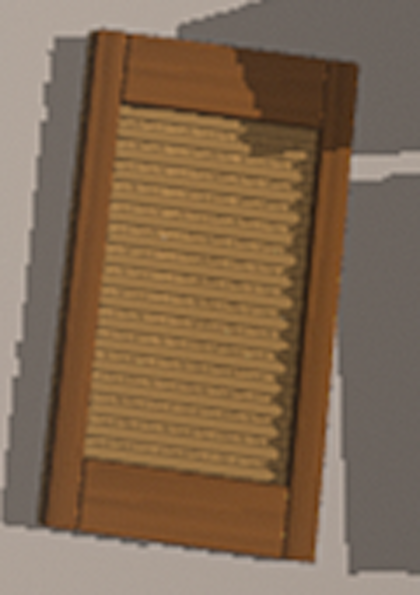

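```bash
python3 -c "
from h import *
print(ray('top',[(302,220)],20),ray('top',[(348,168)],85),ray('top',[(320,170)],60))"
python3 -m crank '[{"travel":[0,0.5,0],"turn":-1},{"travel":[0,0,0],"turn":-1},{"travel":[0,0,0],"turn":-1},{"travel":[0,0,0],"turn":-1},{"travel":[0,0,0],"turn":-1},{"travel":[0,0,0],"turn":-1},{"travel":[0,0,0],"turn":-1},{"travel":[0,0,0],"turn":-1},{"travel":[0,0,0],"turn":-1},{"travel":[0,0,0],"turn":-1},{"travel":[0,0,0],"turn":-1},{"travel":[0,0,0],"turn":-1},{"travel":[0,0,0],"turn":-1},{"travel":[0,0,0],"turn":-1},{"travel":[0,0,0],"turn":-1},{"travel":[0,0,0],"turn":-0.8},{"travel":[0,0,0],"turn":0},{"travel":[0,0,0],"turn":0}]' 0.5;python3 go.py 631.5 42.4 150 95.6
```

```text
[[697.05796812  41.59881768]] [[785.79168588 -47.72485266]] [[788.45570627   5.76837464]]
t: 20.8
ee_pos: [424.6, 203.8, 190.4]
orientation: [-2.019, -2.405, 0.017]
ft_force: [0.1, -0.5, 0.8]
width: 65.7
t20.8 pos [424.6 203.8 190.4] phi 100.0 tilt 0.63 w 65.7 F [ 0.1 -0.5  0.8] q6 0.25
tool shift units [-3.89  3.52  0.8 ] turn units 0.77
```

```bash
python3 -m crank '[{"travel":[-0.3,0.3,0],"turn":0.7},{"travel":[-0.6,0.6,0],"turn":0},{"travel":[-0.7,0.6,0],"turn":0},{"travel":[-0.7,0.6,0],"turn":0},{"travel":[-0.7,0.6,0],"turn":0},{"travel":[-0.4,0.4,0],"turn":0},{"travel":[0,0,0],"turn":0},{"travel":[0,0,0],"turn":0}]' 0.5;python3 go.py 631.5 42.4 100 95.6
```

```text
t: 21.6
ee_pos: [602.6, 48.4, 187.9]
orientation: [-2.116, -2.319, 0.017]
ft_force: [0.7, 0.0, -0.9]
width: 65.6
t21.6 pos [602.6  48.4 187.9] phi 95.2 tilt 0.65 w 65.6 F [ 0.7  0.  -0.9] q6 -0.02
tool shift units [-0.16  0.58  1.75] turn units -0.06
```

```bash
python3 -m crank '[{"travel":[-0.1,0.3,0.1],"turn":-0.05},{"travel":[-0.05,0.25,0.3],"turn":0},{"travel":[0,0,0.4],"turn":0},{"travel":[0,0,0.4],"turn":0},{"travel":[0,0,0.3],"turn":0},{"travel":[0,0,0.2],"turn":0},{"travel":[0,0,0],"turn":0}]' 0.5;python3 go.py 631.5 42.4 37 95.6
```

```text
t: 22.3
ee_pos: [625.0, 50.5, 99.8]
orientation: [-2.106, -2.325, 0.019]
ft_force: [0.2, -0.7, -0.7]
width: 66.0
t22.3 pos [625.   50.5  99.8] phi 95.6 tilt 0.76 w 66.0 F [ 0.2 -0.7 -0.7] q6 -0.03
tool shift units [-0.17  0.13  1.26] turn units 0.01
```

```bash
python3 -m crank '[{"travel":[-0.17,0.13,0],"turn":0},{"travel":[0,0,0.3],"turn":0},{"travel":[0,0,0],"turn":0},{"travel":[0,0,0],"turn":0}]' 0.5;python3 go.py 631.5 42.4 37 95.6
```

```text
t: 22.7
ee_pos: [634.1, 42.2, 85.5]
orientation: [-2.108, -2.326, 0.016]
ft_force: [0.3, -0.2, -0.1]
width: 65.7
t22.7 pos [634.1  42.2  85.5] phi 95.6 tilt 0.59 w 65.7 F [ 0.3 -0.2 -0.1] q6 -0.04
tool shift units [ 0.01 -0.04  0.97] turn units 0.01
```

```bash
python3 -m crank '[{"travel":[0,-0.04,0.2],"turn":0},{"travel":[0,0,0.2],"turn":0},{"travel":[0,0,0.15],"turn":0},{"travel":[0,0,0],"turn":0}]' 0.5;python3 go.py 631.5 42.4 37 95.6
```

```text
t: 23.1
ee_pos: [631.6, 41.7, 56.0]
orientation: [-2.109, -2.326, 0.015]
ft_force: [-0.2, 0.5, -0.3]
width: 65.7
t23.1 pos [631.6  41.7  56. ] phi 95.6 tilt 0.57 w 65.7 F [-0.2  0.5 -0.3] q6 -0.04
tool shift units [0.02 0.   0.38] turn units 0.00
```

```bash
python3 -m crank '[{"travel":[0,0,0.15],"turn":0},{"travel":[0,0,0.15],"turn":0},{"travel":[0,0,0.08],"turn":0},{"travel":[0,0,0],"turn":0}]' 0.5;python3 go.py 631.5 42.4 37 95.6
```

```text
t: 23.5
ee_pos: [631.3, 41.7, 34.9]
orientation: [-2.108, -2.326, 0.016]
ft_force: [0.2, -0.1, 0.4]
width: 65.6
t23.5 pos [631.3  41.7  34.9] phi 95.6 tilt 0.60 w 65.6 F [ 0.2 -0.1  0.4] q6 -0.04
tool shift units [ 0.01  0.01 -0.04] turn units 0.00
```

```bash
python3 -m crank '[{"travel":[0,0,-0.05],"turn":0},{"travel":[0,0,0],"turn":0}]' 0.5; python3 -m crank '[{"travel":[0,0,0],"turn":0},{"travel":[0,0,0],"turn":0},{"travel":[0,0,0],"turn":0},{"travel":[0,0,0],"turn":0},{"travel":[0,0,0],"turn":0},{"travel":[0,0,0],"turn":0}]' -1; python3 -m crank '[{"travel":[0,0,-0.1],"turn":0},{"travel":[0,0,-0.3],"turn":0},{"travel":[0,0,-0.5],"turn":0},{"travel":[0,0,-0.5],"turn":0},{"travel":[0,0,-0.5],"turn":0},{"travel":[0,0,-0.3],"turn":0},{"travel":[0,0,0],"turn":0}]' -1;python3 go.py 514 -342 150 172.4
```

```text
t: 23.7
ee_pos: [631.4, 41.7, 37.6]
orientation: [-2.108, -2.326, 0.016]
ft_force: [-0.0, -0.1, 0.2]
width: 66.0
t: 24.3
ee_pos: [631.8, 41.7, 38.4]
orientation: [-2.109, -2.327, 0.015]
ft_force: [0.3, 0.4, -0.3]
width: 49.7
t: 25.0
ee_pos: [632.5, 42.4, 157.4]
orientation: [-2.109, -2.327, 0.014]
ft_force: [0.4, -0.4, -1.7]
width: 49.5
t25.0 pos [632.5  42.4 157.4] phi 95.6 tilt 0.51 w 49.5 F [ 0.4 -0.4 -1.7] q6 -0.04
tool shift units [-7.42 -3.11  0.21] turn units -13.40
```

```bash
python3 -m crank '[{"travel":[-0.3,-0.15,0],"turn":0},{"travel":[-0.6,-0.3,0],"turn":0},{"travel":[-0.7,-0.3,0],"turn":0},{"travel":[-0.7,-0.3,0],"turn":0},{"travel":[-0.7,-0.3,0],"turn":0},{"travel":[-0.7,-0.3,0],"turn":0},{"travel":[-0.7,-0.3,0],"turn":0},{"travel":[-0.7,-0.3,0],"turn":0},{"travel":[-0.7,-0.3,0],"turn":0},{"travel":[-0.5,-0.15,0],"turn":0},{"travel":[-0.2,0,0],"turn":0},{"travel":[0,0,0],"turn":0},{"travel":[0,0,0],"turn":0}]' -1;python3 go.py 514 -342 150 172.4
```

```text
t: 26.3
ee_pos: [513.1, -311.0, 151.7]
orientation: [-2.099, -2.316, 0.023]
ft_force: [-0.1, 0.8, -0.9]
width: 49.7
t26.3 pos [ 513.1 -311.   151.7] phi 95.6 tilt 1.24 w 49.7 F [-0.1  0.8 -0.9] q6 -0.65
tool shift units [-0.62 -0.04  0.03] turn units -13.40
```

```bash
python3 -m crank '[{"travel":[0,0,0],"turn":-0.5},{"travel":[0,0,0],"turn":-1},{"travel":[0,0,0],"turn":-1},{"travel":[0,0,0],"turn":-1},{"travel":[0,0,0],"turn":-1},{"travel":[0,0,0],"turn":-1},{"travel":[0,0,0],"turn":-1},{"travel":[0,0,0],"turn":-1},{"travel":[0,0,0],"turn":-1},{"travel":[0,0,0],"turn":-1},{"travel":[0,0,0],"turn":-1},{"travel":[0,0,0],"turn":-1},{"travel":[0,0,0],"turn":-1},{"travel":[0,0,0],"turn":-0.3},{"travel":[0,0,0],"turn":0},{"travel":[0,0,0],"turn":0}]' -1;python3 go.py 514 -342 100 172.4
```

```text
t: 27.9
ee_pos: [516.4, -283.6, 147.9]
orientation: [-0.17, -3.105, -0.01]
ft_force: [-0.1, -0.1, -1.0]
width: 50.2
t27.9 pos [ 516.4 -283.6  147.9] phi 173.7 tilt 1.86 w 50.2 F [-0.1 -0.1 -1. ] q6 -1.97
tool shift units [-0.11 -1.17  0.95] turn units 0.23
```

```bash
python3 -m crank '[{"travel":[0,-0.3,0],"turn":0.1},{"travel":[-0.1,-0.5,0.1],"turn":0},{"travel":[0,-0.3,0.1],"turn":0},{"travel":[0,0,0.2],"turn":0},{"travel":[0,0,0],"turn":0},{"travel":[0,0,0],"turn":0},{"travel":[0,0,0],"turn":0},{"travel":[0,0,0],"turn":0}]' -1;python3 go.py 514 -342 70 172.4
```

```text
t: 28.7
ee_pos: [513.3, -339.7, 125.5]
orientation: [-0.19, -3.102, -0.012]
ft_force: [-0.4, 0.0, -0.9]
width: 49.6
t28.7 pos [ 513.3 -339.7  125.5] phi 173.0 tilt 1.98 w 49.6 F [-0.4  0.  -0.9] q6 -2.04
tool shift units [-0.06 -0.05  1.11] turn units 0.11
```

```bash
python3 -m crank '[{"travel":[0,-0.03,0.2],"turn":0.1},{"travel":[0,0,0.3],"turn":0},{"travel":[0,0,0.3],"turn":0},{"travel":[0,0,0.2],"turn":0},{"travel":[0,0,0],"turn":0},{"travel":[0,0,0],"turn":0}]' -1;python3 go.py 514 -342 46 172.4
```

```text
t: 29.3
ee_pos: [511.0, -339.4, 70.2]
orientation: [-0.205, -3.1, -0.013]
ft_force: [0.1, 0.2, -0.8]
width: 49.6
t29.3 pos [ 511.  -339.4   70.2] phi 172.5 tilt 2.08 w 49.6 F [ 0.1  0.2 -0.8] q6 -2.03
tool shift units [-0.08 -0.05  0.48] turn units 0.01
```

```bash
python3 - <<'E'
from h import *
t=imaging.get_image("top"); a=imaging.get_image("side")
cv2.imwrite("pics/t4.png",t);cv2.imwrite("pics/s4.png",cv2.resize(a[80:260,240:480],None,fx=3.2,fy=3.2))
E
```

```text
(no output)
```

View pics/t4.png

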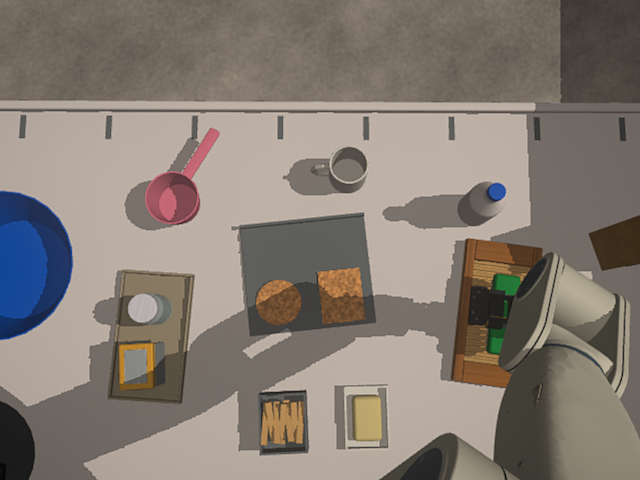

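View pics/s4.png

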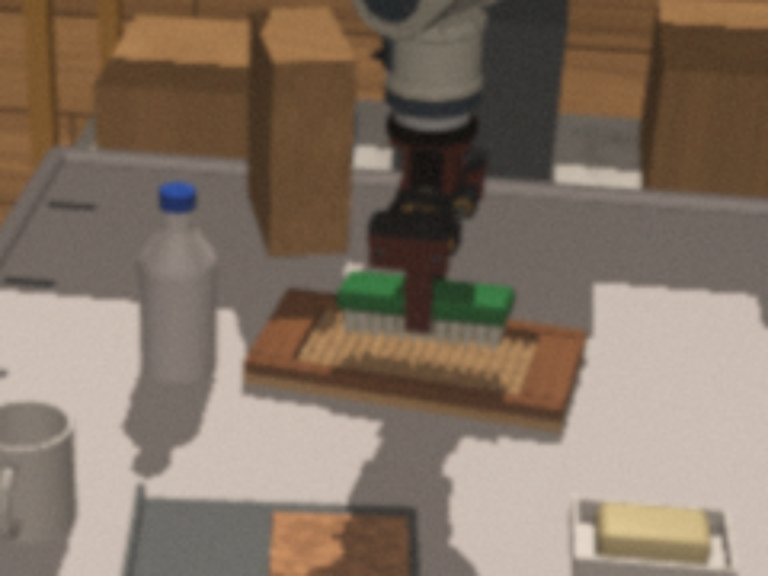

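The brush hangs over the middle of the board, aligned lengthwise. I'll lower it.

```bash
python3 -m crank '[{"travel":[-0.06,-0.04,0.1],"turn":0},{"travel":[0,0,0.15],"turn":0},{"travel":[0,0,0.1],"turn":0},{"travel":[0,0,0.05],"turn":0},{"travel":[0,0,0],"turn":0},{"travel":[0,0,0],"turn":0}]' -1;python3 go.py 514 -342 45 172.4
```

```text
t: 30.0
ee_pos: [514.3, -342.6, 50.2]
orientation: [-0.205, -3.103, -0.011]
ft_force: [-0.5, 0.5, -0.5]
width: 49.8
t30.0 pos [ 514.3 -342.6   50.2] phi 172.4 tilt 1.89 w 49.8 F [-0.5  0.5 -0.5] q6 -2.03
tool shift units [0.   0.01 0.1 ] turn units 0.01
```

```bash
python3 -m crank '[{"travel":[0,0,0.05],"turn":0},{"travel":[0,0,0.05],"turn":0},{"travel":[0,0,0],"turn":0},{"travel":[0,0,0],"turn":0}]' -1;python3 go.py 514 -342 45 172.4
```

```text
t: 30.4
ee_pos: [514.5, -342.8, 45.8]
orientation: [-0.205, -3.104, -0.01]
ft_force: [-0.4, 0.6, -1.4]
width: 50.0
t30.4 pos [ 514.5 -342.8   45.8] phi 172.4 tilt 1.82 w 50.0 F [-0.4  0.6 -1.4] q6 -2.03
tool shift units [0.01 0.01 0.02] turn units 0.01
```

```bash
python3 -m crank '[{"travel":[0,0,0.03],"turn":0},{"travel":[0,0,0],"turn":0},{"travel":[0,0,0],"turn":0}]' -1; python3 -m crank '[{"travel":[0,0,0],"turn":0},{"travel":[0,0,0],"turn":0},{"travel":[0,0,0],"turn":0},{"travel":[0,0,0],"turn":0},{"travel":[0,0,0],"turn":0}]' 0.4; python3 -m crank '[{"travel":[0,0,-0.1],"turn":0},{"travel":[0,0,-0.3],"turn":0},{"travel":[0,0,-0.5],"turn":0},{"travel":[0,0,-0.5],"turn":0},{"travel":[0,0,-0.5],"turn":0},{"travel":[0,0,-0.5],"turn":0},{"travel":[0,0,-0.3],"turn":0},{"travel":[0,0.5,0],"turn":0},{"travel":[0,0.8,0],"turn":0},{"travel":[0,0.8,0],"turn":0},{"travel":[0,0.8,0],"turn":0},{"travel":[0,0.5,0],"turn":0},{"travel":[0,0,0],"turn":0}]' 1;python3 go.py 416 336 200 4.5
python3 - <<'E'
from h import *
t=imaging.get_image("top"); a=imaging.get_image("side")
cv2.imwrite("pics/t5.png",t);cv2.imwrite("pics/s5.png",a);cv2.imwrite("pics/s5z.png",cv2.resize(a[80:260,240:480],None,fx=3.2,fy=3.2))
E
```

```text
t: 30.7
ee_pos: [514.6, -342.9, 44.7]
orientation: [-0.205, -3.104, -0.009]
ft_force: [-1.1, -0.8, 0.0]
width: 50.0
t: 31.2
ee_pos: [514.9, -343.1, 44.5]
orientation: [-0.205, -3.105, -0.009]
ft_force: [0.6, -0.4, 0.6]
width: 61.4
t: 32.5
ee_pos: [544.5, -172.5, 201.1]
orientation: [-0.212, -3.118, -0.0]
ft_force: [-0.8, -1.5, -0.5]
width: 87.5
t32.5 pos [ 544.5 -172.5  201.1] phi 172.2 tilt 0.94 w 87.5 F [-0.8 -1.5 -0.5] q6 -1.76
tool shift units [3.92 9.73 0.08] turn units 29.27
```

View pics/t5.png

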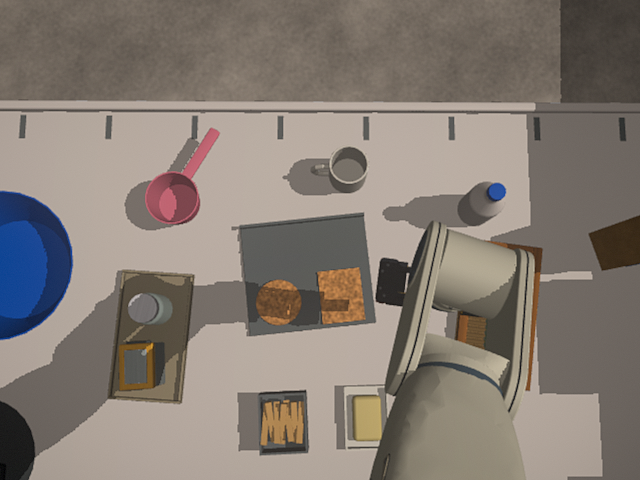

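View pics/s5z.png

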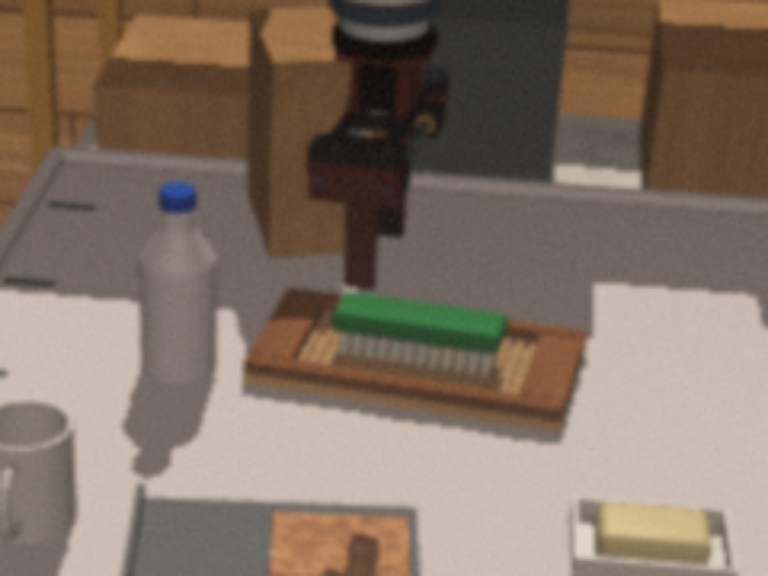

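The brush lies bristles down on the ribs. I'll measure the tin and the jar in the tray, and the brush from the side view.

```bash
python3 - <<'E'
from h import *
m=lambda x:cv2.morphologyEx((x*255).astype(np.uint8),cv2.MORPH_OPEN,np.ones((3,3)))
s=cv2.imread("pics/s5.png"); hs=cv2.cvtColor(s,cv2.COLOR_BGR2HSV);H,S,V=[hs[...,i].astype(int) for i in range(3)]
b=big(m((H>50)&(H<85)&(S>80)),(330,165,410,195)); 
for z in (55,45): print("brush side",z,rect("side",b,z))
for f in ("pics/t4.png","pics/t5.png"):
    im=cv2.imread(f); hs=cv2.cvtColor(im,cv2.COLOR_BGR2HSV);H,S,V=[hs[...,i].astype(int) for i in range(3)]
    print("tin lid (gold)",rect("top",big(m((S>150)),(108,335,165,398)),92))
    cap=big(m((S<40)&(V>125)),(120,285,165,330)); print("cap",rect("top",cap,105))
E
```

```text
brush side 55 [ 513.  -325.7  146.8   69.3   -7.1]
brush side 45 [ 513.9 -344.7  148.8   70.2   -7.1]
tin lid (gold) [415.7 334.5  80.7  63.2   2.8]
cap [520.4 319.7  61.3  52.3 -87.3]
tin lid (gold) [415.9 334.5  80.1  62.9   3.9]
cap [534.5 341.1  25.    7.8 -43.6]
```

```bash
python3 -m crank '[{"travel":[0,0.4,0],"turn":-0.7},{"travel":[0.2,0.8,0],"turn":-0.7},{"travel":[0.3,0.8,0],"turn":-0.6},{"travel":[0.2,0.8,0],"turn":0},{"travel":[0.2,0.8,0],"turn":0},{"travel":[0.2,0.8,0],"turn":0},{"travel":[0.2,0.8,0],"turn":0},{"travel":[0.2,0.8,0],"turn":0},{"travel":[0.2,0.8,0],"turn":0},{"travel":[0.2,0.8,0],"turn":0},{"travel":[0,0.3,0],"turn":0},{"travel":[0,0,0],"turn":0},{"travel":[0,0,0],"turn":0}]' 1;python3 go.py 416 335.5 150 183.5
```

```text
t: 33.9
ee_pos: [442.1, 212.6, 207.5]
orientation: [0.079, -3.138, 0.004]
ft_force: [0.4, -1.0, 0.4]
width: 87.6
t33.9 pos [442.1 212.6 207.5] phi -177.1 tilt 0.22 w 87.6 F [ 0.4 -1.   0.4] q6 -1.20
tool shift units [0.39 2.48 1.14] turn units -0.11
```

```bash
python3 -m crank '[{"travel":[0.1,0.4,0],"turn":-0.1},{"travel":[0.1,0.7,0],"turn":0},{"travel":[0.1,0.7,0],"turn":0},{"travel":[0.05,0.4,0.2],"turn":0},{"travel":[0,0.2,0.2],"turn":0},{"travel":[0,0,0],"turn":0},{"travel":[0,0,0],"turn":0}]' 1;python3 go.py 416 335.5 100 183.5
python3 - <<'E'
from h import *
t=imaging.get_image("top")
m=lambda x:cv2.morphologyEx((x*255).astype(np.uint8),cv2.MORPH_OPEN,np.ones((3,3)))
hs=cv2.cvtColor(t,cv2.COLOR_BGR2HSV);H,S,V=[hs[...,i].astype(int) for i in range(3)]
print(rect("top",big(m((H>50)&(H<85)&(S>100)),(440,225,560,400)),55))
cv2.imwrite("pics/t6.png",t)
E
```

```text
t: 34.6
ee_pos: [423.6, 324.4, 186.9]
orientation: [0.072, -3.139, 0.008]
ft_force: [-0.3, -0.4, 0.3]
width: 87.5
t34.6 pos [423.6 324.4 186.9] phi -177.4 tilt 0.29 w 87.5 F [-0.3 -0.4  0.3] q6 -0.98
tool shift units [0.14 0.24 1.74] turn units -0.15
[ 514.5 -338.6  147.4   49.8   -7.5]
```

View pics/t6.png

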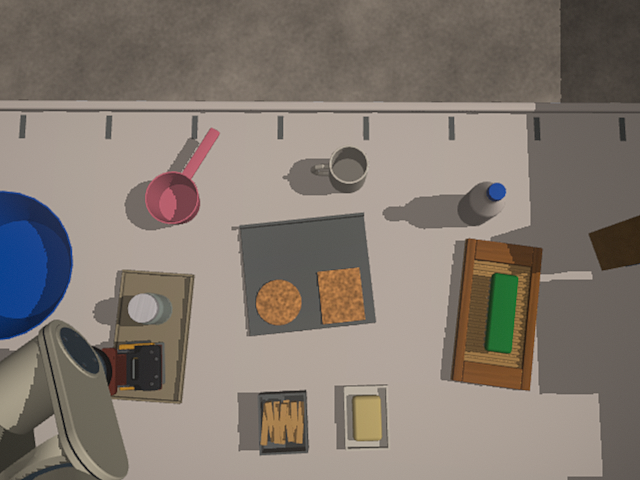

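The brush measures (514.5,-339) at -7.5° on a board centred near (514,-342), so it is well within tolerance. Next I'll grasp the tin.

```bash
python3 -m crank '[{"travel":[0.14,0.24,0],"turn":-0.15},{"travel":[0,0.02,0.3],"turn":0},{"travel":[0,0,0.4],"turn":0},{"travel":[0,0,0.3],"turn":0},{"travel":[0,0,0],"turn":0},{"travel":[0,0,0],"turn":0}]' 1;python3 go.py 416 335.5 50 183.5
```

```text
t: 35.25
ee_pos: [416.6, 336.7, 138.5]
orientation: [-0.093, 3.139, -0.004]
ft_force: [-0.2, -1.0, -0.2]
width: 87.7
t35.2 pos [416.6 336.7 138.5] phi -176.6 tilt 0.15 w 87.7 F [-0.2 -1.  -0.2] q6 -0.97
tool shift units [ 0.02 -0.02  1.77] turn units -0.02
```

```bash
python3 -m crank '[{"travel":[0,0,0.3],"turn":0},{"travel":[0,0,0.4],"turn":0},{"travel":[0,0,0],"turn":0}]' 1;python3 go.py 416 335.5 50 183.5
```

```text
t: 35.55
ee_pos: [418.2, 338.0, 106.2]
orientation: [-0.093, 3.134, 0.002]
ft_force: [0.3, 0.1, 0.5]
width: 87.9
t35.5 pos [418.2 338.  106.2] phi -176.6 tilt 0.33 w 87.9 F [0.3 0.1 0.5] q6 -0.97
tool shift units [ 0.05 -0.05  1.12] turn units -0.02
```

```bash
python3 -m crank '[{"travel":[0.04,-0.05,0.2],"turn":0},{"travel":[0,0,0.3],"turn":0},{"travel":[0,0,0.3],"turn":0},{"travel":[0,0,0.2],"turn":0},{"travel":[0,0,0],"turn":0},{"travel":[0,0,0],"turn":0}]' 1;python3 go.py 416 335.5 50 183.5
```

```text
t: 36.15
ee_pos: [418.3, 336.6, 56.0]
orientation: [-0.093, 3.13, 0.006]
ft_force: [0.4, 0.0, 0.7]
width: 87.6
t36.1 pos [418.3 336.6  56. ] phi -176.6 tilt 0.60 w 87.6 F [0.4 0.  0.7] q6 -0.97
tool shift units [ 0.05 -0.02  0.12] turn units -0.02
```

```bash
python3 -m crank '[{"travel":[0.04,-0.02,0.1],"turn":0},{"travel":[0,0,0],"turn":0}]' 1; python3 -m crank '[{"travel":[0,0,0],"turn":0},{"travel":[0,0,0],"turn":0},{"travel":[0,0,0],"turn":0},{"travel":[0,0,0],"turn":0},{"travel":[0,0,0],"turn":0},{"travel":[0,0,0],"turn":0}]' -1;python3 go.py 416 335.5 50 183.5; python3 -m crank '[{"travel":[0,0,-0.1],"turn":0},{"travel":[0,0,-0.3],"turn":0},{"travel":[0,0,-0.5],"turn":0},{"travel":[0,0,-0.5],"turn":0},{"travel":[0,0,-0.5],"turn":0},{"travel":[0,0,-0.4],"turn":0},{"travel":[0,0,0],"turn":0}]' -1;python3 go.py 548 -35.5 180 186.2
```

```text
t: 36.35
ee_pos: [416.6, 335.7, 51.3]
orientation: [-0.093, 3.13, 0.007]
ft_force: [-0.1, 0.3, 0.1]
width: 87.9
t: 36.95
ee_pos: [417.1, 336.1, 52.2]
orientation: [-0.093, 3.128, 0.009]
ft_force: [-0.8, -0.4, -1.1]
width: 61.8
t37.0 pos [417.1 336.1  52.2] phi -176.6 tilt 0.76 w 61.8 F [-0.8 -0.4 -1.1] q6 -0.97
tool shift units [ 0.02 -0.01  0.04] turn units -0.02
t: 37.65
ee_pos: [414.0, 334.0, 170.9]
orientation: [-0.093, 3.133, 0.004]
ft_force: [-0.1, -0.5, -2.3]
width: 62.4
t37.6 pos [414.  334.  170.9] phi -176.6 tilt 0.45 w 62.4 F [-0.1 -0.5 -2.3] q6 -0.97
tool shift units [-2.24 -7.54 -0.18] turn units -0.49
```

```bash
python3 -m crank '[{"travel":[-0.1,-0.4,-0.1],"turn":-0.4},{"travel":[-0.2,-0.75,-0.1],"turn":0},{"travel":[-0.23,-0.75,0],"turn":0},{"travel":[-0.23,-0.75,0],"turn":0},{"travel":[-0.23,-0.75,0],"turn":0},{"travel":[-0.23,-0.75,0],"turn":0},{"travel":[-0.23,-0.75,0],"turn":0},{"travel":[-0.23,-0.75,0],"turn":0},{"travel":[-0.23,-0.75,0],"turn":0},{"travel":[-0.2,-0.6,0],"turn":0},{"travel":[0,-0.3,0],"turn":0},{"travel":[0,0,0],"turn":0},{"travel":[0,0,0],"turn":0}]' -1; python3 go.py 548.5 -35.5 100 186.2
```

```text
t: 38.95
ee_pos: [553.9, -33.2, 168.4]
orientation: [0.161, -3.132, -0.004]
ft_force: [0.2, 0.3, -2.5]
width: 61.6
t39.0 pos [553.9 -33.2 168.4] phi -174.1 tilt 0.36 w 61.6 F [ 0.2  0.3 -2.5] q6 -1.76
tool shift units [ 0.1  -0.04  1.37] turn units -0.05
```

```bash
python3 -m crank '[{"travel":[0.1,-0.04,0.2],"turn":-0.05},{"travel":[0,0,0.4],"turn":0},{"travel":[0,0,0.4],"turn":0},{"travel":[0,0,0.3],"turn":0},{"travel":[0,0,0],"turn":0},{"travel":[0,0,0],"turn":0}]' -1; python3 go.py 548.5 -35.5 60 186.2
```

```text
t: 39.55
ee_pos: [543.8, -30.5, 97.6]
orientation: [0.181, -3.126, -0.006]
ft_force: [0.3, 0.2, -2.1]
width: 61.6
t39.5 pos [543.8 -30.5  97.6] phi -173.4 tilt 0.63 w 61.6 F [ 0.3  0.2 -2.1] q6 -1.77
tool shift units [-0.09 -0.11  0.75] turn units 0.08
```

```bash
python3 -m crank '[{"travel":[-0.09,-0.1,0.1],"turn":0.07},{"travel":[0,0,0.2],"turn":0},{"travel":[0,0,0.2],"turn":0},{"travel":[0,0,0.1],"turn":0},{"travel":[0,0,0],"turn":0},{"travel":[0,0,0],"turn":0}]' -1; python3 go.py 548.5 -35.5 60 186.2
```

```text
t: 40.15
ee_pos: [549.9, -34.6, 66.4]
orientation: [0.171, -3.129, -0.005]
ft_force: [-0.5, -0.8, -1.5]
width: 61.8
t40.1 pos [549.9 -34.6  66.4] phi -173.7 tilt 0.47 w 61.8 F [-0.5 -0.8 -1.5] q6 -1.77
tool shift units [ 0.03 -0.01  0.13] turn units 0.01
```

```bash
python3 -m crank '[{"travel":[0.02,-0.01,0.08],"turn":0},{"travel":[0,0,0.05],"turn":0},{"travel":[0,0,0],"turn":0},{"travel":[0,0,0],"turn":0}]' -1; python3 go.py 548.5 -35.5 59 186.2
```

```text
t: 40.55
ee_pos: [549.2, -35.4, 60.0]
orientation: [0.171, -3.13, -0.005]
ft_force: [-0.3, 1.6, -3.1]
width: 61.9
t40.5 pos [549.2 -35.4  60. ] phi -173.7 tilt 0.41 w 61.9 F [-0.3  1.6 -3.1] q6 -1.77
tool shift units [ 0.01 -0.    0.02] turn units 0.01
```

```bash
python3 -m crank '[{"travel":[0,0,0.03],"turn":0},{"travel":[0,0,0],"turn":0},{"travel":[0,0,0],"turn":0}]' -1; python3 -m crank '[{"travel":[0,0,0],"turn":0},{"travel":[0,0,0],"turn":0},{"travel":[0,0,0],"turn":0},{"travel":[0,0,0],"turn":0},{"travel":[0,0,0],"turn":0},{"travel":[0,0,0],"turn":0}]' 1; python3 -m crank '[{"travel":[0,0,-0.3],"turn":0},{"travel":[0,0,-0.4],"turn":0},{"travel":[0,0,0],"turn":0}]' 1; python3 go.py 549 -35 100;python3 -m crank '[{"travel":[0,0,-0.5],"turn":0},{"travel":[0,0,-0.5],"turn":0},{"travel":[0,0,-0.5],"turn":0},{"travel":[0,0,-0.5],"turn":0},{"travel":[0,0.4,0],"turn":0},{"travel":[0,0.8,0],"turn":0},{"travel":[0,0.8,0],"turn":0},{"travel":[0,0.8,0],"turn":0},{"travel":[0,0.8,0],"turn":0},{"travel":[0,0.8,0],"turn":0},{"travel":[0,0.8,0],"turn":0},{"travel":[0,0.8,0],"turn":0},{"travel":[0,0.5,0],"turn":0},{"travel":[0,0,0],"turn":0},{"travel":[0,0,0],"turn":0}]' 1; python3 go.py 522.5 324 150
```

```text
t: 40.85
ee_pos: [549.4, -35.4, 60.4]
orientation: [0.172, -3.131, -0.005]
ft_force: [0.3, -0.1, -2.6]
width: 61.7
t: 41.45
ee_pos: [550.3, -35.5, 60.8]
orientation: [0.172, -3.133, -0.004]
ft_force: [0.0, -1.0, -1.2]
width: 88.1
t: 41.75
ee_pos: [550.3, -35.6, 97.9]
orientation: [0.172, -3.132, -0.004]
ft_force: [0.3, 0.4, 0.2]
width: 87.6
t41.8 pos [550.3 -35.6  97.9] phi -173.7 tilt 0.34 w 87.6 F [0.3 0.4 0.2] q6 -1.77
tool shift units [ 0.03  0.01 -0.04] turn units 0.00
t: 43.25
ee_pos: [514.3, 298.8, 204.7]
orientation: [-0.168, 3.136, 0.005]
ft_force: [0.8, -0.9, -0.1]
width: 87.8
t43.2 pos [514.3 298.8 204.7] phi -173.9 tilt 0.21 w 87.8 F [ 0.8 -0.9 -0.1] q6 -1.17
tool shift units [-0.22  0.48  1.1 ] turn units 0.00
```

```bash
python3 - <<'E'
from h import *
t=imaging.get_image("top"); a=imaging.get_image("side")
cv2.imwrite("pics/t7.png",t);cv2.imwrite("pics/s7.png",a)
m=lambda x:cv2.morphologyEx((x*255).astype(np.uint8),cv2.MORPH_OPEN,np.ones((3,3)))
hs=cv2.cvtColor(t,cv2.COLOR_BGR2HSV);H,S,V=[hs[...,i].astype(int) for i in range(3)]
lid=big(m((S<30)&(V>115)),(328,274,356,316)); print("lidpanel@99",rect("top",lid,99), "before was 548.7 -35.2")
hs=cv2.cvtColor(a,cv2.COLOR_BGR2HSV);H,S,V=[hs[...,i].astype(int) for i in range(3)]
E
```

```text
lidpanel@99 [547.2 -34.3  57.4  37.4   6.2] before was 548.7 -35.2
```

View pics/t7.png

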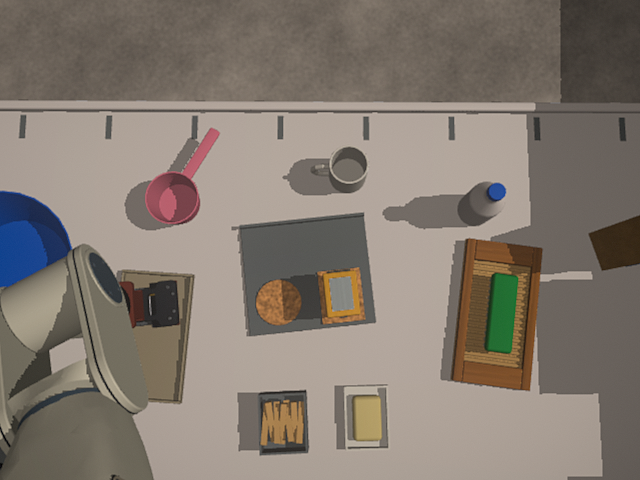

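View pics/s7.png

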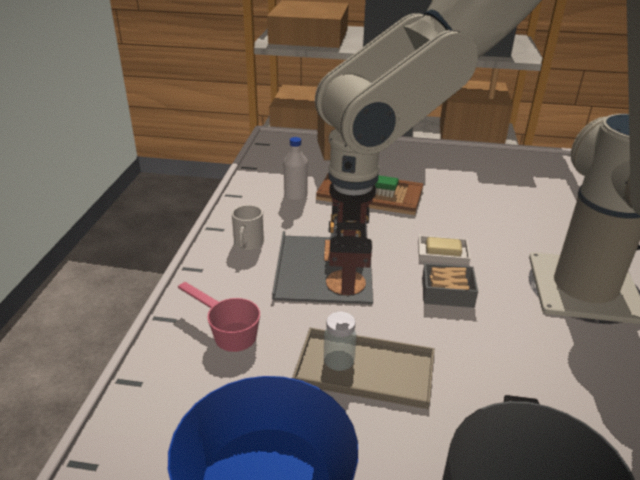

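The tin is back at (547,-34), about 2 mm from its mat's centre, at 6.2° like the mat. The jar comes next.

```bash
python3 -m crank '[{"travel":[-0.1,0.25,0.1],"turn":0},{"travel":[-0.1,0.2,0.3],"turn":0},{"travel":[0,0,0.3],"turn":0},{"travel":[0,0,0.2],"turn":0},{"travel":[0,0,0],"turn":0},{"travel":[0,0,0],"turn":0}]' 1; python3 go.py 522.5 324 100
```

```text
t: 43.95
ee_pos: [523.3, 319.5, 154.1]
orientation: [0.158, -3.136, -0.002]
ft_force: [-0.5, -0.8, 0.4]
width: 87.9
t44.0 pos [523.3 319.5 154.1] phi -174.2 tilt 0.11 w 87.9 F [-0.5 -0.8  0.4] q6 -1.14
tool shift units [0.01 0.09 1.08] turn units 0.00
```

```bash
python3 -m crank '[{"travel":[0.01,0.09,0.1],"turn":0},{"travel":[0,0,0.3],"turn":0},{"travel":[0,0,0.3],"turn":0},{"travel":[0,0,0.2],"turn":0},{"travel":[0,0,0],"turn":0}]' 1; python3 go.py 522.5 324 56
```

```text
t: 44.45
ee_pos: [522.1, 324.2, 105.6]
orientation: [0.157, -3.137, -0.003]
ft_force: [-0.7, -0.5, 0.9]
width: 87.9
t44.5 pos [522.1 324.2 105.6] phi -174.3 tilt 0.11 w 87.9 F [-0.7 -0.5  0.9] q6 -1.14
tool shift units [-0.01 -0.01  0.99] turn units 0.00
```

```bash
python3 -m crank '[{"travel":[0,0,0.3],"turn":0},{"travel":[0,0,0.3],"turn":0},{"travel":[0,0,0.25],"turn":0},{"travel":[0,0,0.1],"turn":0},{"travel":[0,0,0],"turn":0}]' 1; python3 go.py 522.5 324 56
```

```text
t: 44.95
ee_pos: [521.9, 324.0, 53.0]
orientation: [0.157, -3.136, -0.002]
ft_force: [-0.6, 0.0, 0.3]
width: 87.8
t45.0 pos [521.9 324.   53. ] phi -174.3 tilt 0.11 w 87.8 F [-0.6  0.   0.3] q6 -1.14
tool shift units [-0.01 -0.   -0.06] turn units 0.00
```

```bash
python3 -m crank '[{"travel":[0,0,-0.05],"turn":0},{"travel":[0,0,0],"turn":0}]' 1; python3 -m crank '[{"travel":[0,0,0],"turn":0},{"travel":[0,0,0],"turn":0},{"travel":[0,0,0],"turn":0},{"travel":[0,0,0],"turn":0},{"travel":[0,0,0],"turn":0},{"travel":[0,0,0],"turn":0},{"travel":[0,0,0],"turn":0}]' -1;python3 go.py 522.5 324 56; python3 -m crank '[{"travel":[0,0,-0.1],"turn":0},{"travel":[0,0,-0.3],"turn":0},{"travel":[0,0,-0.5],"turn":0},{"travel":[0,0,-0.5],"turn":0},{"travel":[0,0,-0.5],"turn":0},{"travel":[0,0,-0.5],"turn":0},{"travel":[0,0,0],"turn":0}]' -1;python3 go.py 535 87.5 170
```

```text
t: 45.15
ee_pos: [522.1, 324.1, 55.8]
orientation: [0.157, -3.136, -0.002]
ft_force: [1.0, 0.2, 0.1]
width: 87.7
t: 45.85
ee_pos: [523.0, 324.7, 57.7]
orientation: [-0.157, 3.136, 0.004]
ft_force: [0.2, -0.2, -0.3]
width: 59.3
t45.9 pos [523.  324.7  57.7] phi -174.3 tilt 0.18 w 59.3 F [ 0.2 -0.2 -0.3] q6 -1.14
tool shift units [ 0.01 -0.01  0.03] turn units 0.00
t: 46.55
ee_pos: [522.2, 323.9, 185.9]
orientation: [-0.157, 3.137, 0.003]
ft_force: [0.4, 0.2, -1.7]
width: 59.8
t46.5 pos [522.2 323.9 185.9] phi -174.3 tilt 0.12 w 59.8 F [ 0.4  0.2 -1.7] q6 -1.14
tool shift units [ 0.22 -4.73  0.31] turn units 0.00
```

```bash
python3 -m crank '[{"travel":[0,-0.3,0],"turn":0},{"travel":[0.03,-0.6,0],"turn":0},{"travel":[0.03,-0.7,0],"turn":0},{"travel":[0.03,-0.7,0],"turn":0},{"travel":[0.03,-0.7,0],"turn":0},{"travel":[0.03,-0.6,0],"turn":0},{"travel":[0.03,-0.5,0],"turn":0},{"travel":[0,-0.3,0],"turn":0},{"travel":[0,0,0],"turn":0},{"travel":[0,0,0],"turn":0}]' -1; python3 go.py 535 87.5 130
```

```text
t: 47.55
ee_pos: [526.5, 87.0, 175.1]
orientation: [0.157, -3.121, 0.003]
ft_force: [0.2, -0.4, -1.7]
width: 59.5
t47.5 pos [526.5  87.  175.1] phi -174.3 tilt 0.98 w 59.5 F [ 0.2 -0.4 -1.7] q6 -1.53
tool shift units [-0.18 -0.01  0.9 ] turn units 0.00
```

```bash
python3 -m crank '[{"travel":[-0.15,0,0.2],"turn":0},{"travel":[0,0,0.3],"turn":0},{"travel":[0,0,0.3],"turn":0},{"travel":[0,0,0.3],"turn":0},{"travel":[0,0,0.2],"turn":0},{"travel":[0,0,0],"turn":0},{"travel":[0,0,0],"turn":0}]' -1; python3 go.py 535 87.5 65
```

```text
t: 48.25
ee_pos: [534.1, 92.2, 103.1]
orientation: [0.166, -3.119, 0.003]
ft_force: [-1.1, -0.3, -2.1]
width: 59.5
t48.2 pos [534.1  92.2 103.1] phi -173.9 tilt 1.05 w 59.5 F [-1.1 -0.3 -2.1] q6 -1.53
tool shift units [-0.02 -0.1   0.76] turn units 0.00
```

```bash
python3 -m crank '[{"travel":[-0.02,-0.1,0.1],"turn":0},{"travel":[0,0,0.25],"turn":0},{"travel":[0,0,0.2],"turn":0},{"travel":[0,0,0.1],"turn":0},{"travel":[0,0,0],"turn":0},{"travel":[0,0,0],"turn":0}]' -1; python3 go.py 535 87.5 65
```

```text
t: 48.85
ee_pos: [536.2, 87.1, 68.8]
orientation: [0.166, -3.121, 0.002]
ft_force: [0.0, 0.3, -1.6]
width: 59.6
t48.9 pos [536.2  87.1  68.8] phi -173.9 tilt 0.91 w 59.6 F [ 0.   0.3 -1.6] q6 -1.54
tool shift units [0.02 0.01 0.08] turn units 0.00
```

```bash
python3 -m crank '[{"travel":[0.01,0,0.05],"turn":0},{"travel":[0,0,0.03],"turn":0},{"travel":[0,0,0],"turn":0},{"travel":[0,0,0],"turn":0}]' -1; python3 go.py 535 87.5 65; python3 -m crank '[{"travel":[0,0,0.03],"turn":0},{"travel":[0,0,0],"turn":0},{"travel":[0,0,0],"turn":0}]' -1
```

```text
t: 49.25
ee_pos: [536.1, 87.1, 65.2]
orientation: [0.167, -3.123, 0.002]
ft_force: [-0.1, -1.3, -1.9]
width: 59.2
t49.2 pos [536.1  87.1  65.2] phi -173.9 tilt 0.83 w 59.2 F [-0.1 -1.3 -1.9] q6 -1.54
tool shift units [0.02 0.01 0.  ] turn units 0.00
t: 49.55
ee_pos: [536.6, 87.1, 65.4]
orientation: [0.167, -3.124, 0.002]
ft_force: [0.2, -0.1, -1.4]
width: 59.3
```

```bash
python3 -m crank '[{"travel":[0,0,0],"turn":0},{"travel":[0,0,0],"turn":0},{"travel":[0,0,0],"turn":0},{"travel":[0,0,0],"turn":0},{"travel":[0,0,0],"turn":0},{"travel":[0,0,0],"turn":0}]' 1; python3 -m crank '[{"travel":[0,0,-0.3],"turn":0},{"travel":[0,0,-0.4],"turn":0},{"travel":[0,0,0],"turn":0}]' 1; python3 go.py 536 87 100;python3 -m crank '[{"travel":[0,0,-0.5],"turn":0},{"travel":[0,0,-0.5],"turn":0},{"travel":[0,0,-0.5],"turn":0},{"travel":[0,0,-0.5],"turn":0},{"travel":[0,0,-0.5],"turn":0},{"travel":[0,0.4,0],"turn":0},{"travel":[0,0.8,0],"turn":0},{"travel":[0,0.8,0],"turn":0},{"travel":[0,0.8,0],"turn":0},{"travel":[0,0.8,0],"turn":0},{"travel":[0,0.5,0],"turn":0},{"travel":[0,0,0],"turn":0},{"travel":[0,0,0],"turn":0},{"travel":[0,0,0],"turn":0}]' 1
python3 - <<'E'
from h import *
t=imaging.get_image("top"); a=imaging.get_image("side")
cv2.imwrite("pics/t8.png",t);cv2.imwrite("pics/s8.png",a)
m=lambda x:cv2.morphologyEx((x*255).astype(np.uint8),cv2.MORPH_OPEN,np.ones((3,3)))
hs=cv2.cvtColor(t,cv2.COLOR_BGR2HSV);H,S,V=[hs[...,i].astype(int) for i in range(3)]
print("lid",rect("top",big(m((S<30)&(V>115)),(328,274,356,316)),99))
print("cap",rect("top",big(m((S<40)&(V>140)),(252,278,292,322)),112))
print("brush",rect("top",big(m((H>50)&(H<85)&(S>100)),(440,225,560,400)),55))
E
```

```text
t: 50.15
ee_pos: [537.2, 87.2, 65.6]
orientation: [0.167, -3.125, 0.002]
ft_force: [0.8, -0.0, 0.5]
width: 87.7
t: 50.45
ee_pos: [537.5, 87.3, 102.7]
orientation: [0.167, -3.124, 0.002]
ft_force: [0.3, -0.1, -0.5]
width: 88.1
t50.5 pos [537.5  87.3 102.7] phi -173.9 tilt 0.75 w 88.1 F [ 0.3 -0.1 -0.5] q6 -1.54
tool shift units [ 0.03 -0.    0.05] turn units 0.00
t: 51.85
ee_pos: [516.1, 297.1, 234.3]
orientation: [0.163, -3.129, 0.001]
ft_force: [-0.4, -0.9, 0.0]
width: 87.8
lid [547.2 -34.3  57.4  37.4   6.2]
cap [533.3  87.5  51.1  50.5  45.6]
brush [ 514.5 -338.6  147.4   49.8   -7.5]
```

View pics/t8.png

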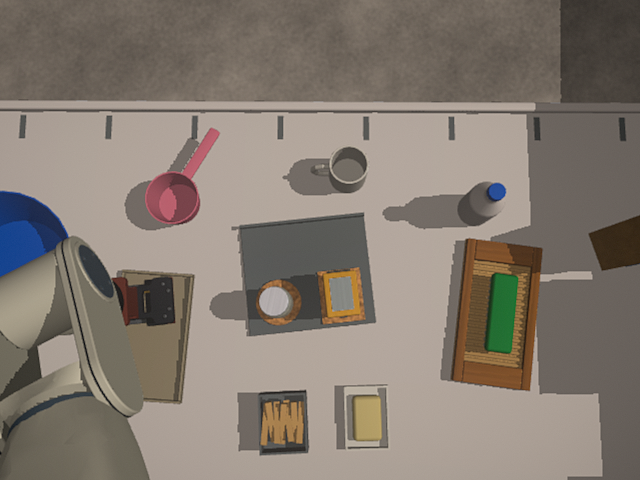

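View pics/s8.png

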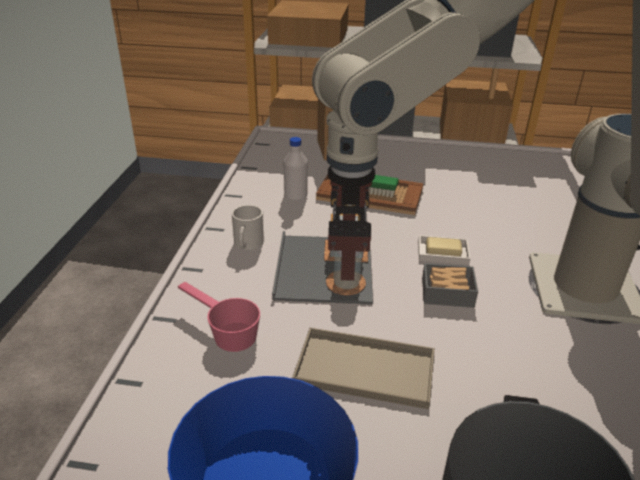

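Jar, tin and brush are all in place and released, the gripper is clear at z = 234 and the bystanders haven't moved. I'll hand the job in.

```bash
python3 -c "
from workcell import workorder
print(workorder.close_job())"
```

```text
the job is handed in; nothing more can be done
None
```

The task is done and handed in at about 52 s of the 128 s limit. I moved the jar and then the tin to the tray and laid the brush bristles down on the washboard. Then I put the tin and the jar back on their mats.

My last top-view checks, before hand-in:

| Item | Distance from target centre | Angle |
|---|---|---|
| Jar | about 2 mm from its mat's centre | looks upright (not measured) |
| Tin | about 2 mm from its mat's centre | 6.2°, same as the mat |
| Brush | about 3 mm from the washboard's middle | -7.5° against the board's -7.6° |

- **Bystanders and gripper:** the dipper, bottle and mug look unmoved. The gripper was open and clear of everything.
- **Drift on the first descent:** the arm drifted about 18 mm sideways as it came down on the jar and may have nudged it a few millimetres on its mat. It stayed upright, and I recentred before gripping.
- **Limits of the checks:** top and side views disagreed by about 2 mm on the mat positions. In the last side view the arm hid the jar and the tin, so the final check of those two rests on the top view alone.

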